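Shut and cap the vacuum storage box

TASK

Close up the vacuum storage box: first turn its black knob clockwise from the red dot until it clicks over to the green dot, then fetch the blue snap cap and press it onto the vent stud until it clicks and sits fully down on the stud's flange. Finish while still holding the cap firmly pressed down: do not let go or ease off at the end. Leave the other things on the bench where they stand.

Things in the scene. Friction and masses are not known exactly. Their poses are not given: they have to be found in the camera images.
- vac_box: vacuum storage box, grey tub with white lid, fixed to the bench by suction feet (it cannot slide or tip), 120 (own x) x 200 (own y) x 50 mm high; origin under its centre, z up. On the lid stand the black knob, 52 mm from the centre towards own +y, and the vent stud, 52 mm towards own -y
- selector (a joint): black knob of the box, its turning angle in rad, growing clockwise seen from above, range 0 to 1.1. It starts at its stop at 0 (open, white pointer line at the red dot). An over-centre spring inside drives it back to 0 until it is turned past 0.55, and from there clicks it on to its stop at 1.1 (shut, pointer at the green dot), where it stays. Turning takes up to about 0.1 N m
- selector_grip (a point): point on the knob's axis at the height to grip, 37 mm above the lid (87 mm above the bench). The grip is an upright bar 14 mm thick, 42 mm long, its top 7 mm above this point and its straight sides reaching 23 mm below it, on a 44 mm disc. The bar lies along this point's x axis, which turns with the knob; z is up. The pointer line is on its -x half
- stud_seat (a point): centre of the top face of the vent stud's flange, 56 mm above the bench, z up. The grey flange is 42 mm across and 6 mm thick. The post on it is aluminium, 19 mm across, 23 mm tall above the flange, its top 7 mm tapered to 11 mm, with three sprung steel balls round it 8 mm above the flange. Pressing the cap on needs about 6 to 12 N until the balls give (rim about 5 mm above the flange), then the force drops and the cap runs down onto the flange, which is rigid
- cap_center (a point): centre (half-way up) of the blue snap cap: a ribbed round plastic cap 36 mm across, 44 mm tall, 40 g, closed at the top, open underneath; it stands on the bench open side down. The opening is 23 mm across at the rim and the hollow 30 mm deep. z points to its closed top
- cap_rim (a point): centre of the cap's open lower rim, 22 mm below its centre; seated, it coincides with stud_seat
- cap: the blue snap cap (see cap_center); origin at the centre of its lower rim
- mill_1: glass shaker with grey metal top and grey filling, 44 mm across, 90 mm tall; origin under its foot; bystander
- mill_2: glass shaker with grey metal top and pale filling, 44 mm across, 90 mm tall; origin under its foot; bystander
- egg_cup_1: cream glazed egg cup, 49 mm across, 62 mm tall; origin under its foot; bystander
- egg_cup_2: cream glazed egg cup, 49 mm across, 62 mm tall; origin under its foot; bystander
- tape_2: roll of grey tape lying flat, 100 mm across, 48 mm high; origin under its centre; bystander
Things that resemble listed ones, but are neither listed nor needed, are in the scene too. Of the things shaped like the cap, the blue one is meant. What is shaped like the vac_box but purple is not meant.

How it is judged:
By the outcome, as a careful person would: the job done as asked, in the order asked, and still so for the second after the job is handed in, while the arm keeps its last pose, push and grip.
It also fails if it takes over 58 s, if anything falls off the work surface, if the arm or the gripper's body presses on something with over 40 N, if the wrist force passes 120 N, or if a joint passes its speed limit or range.

ROBOT

A 6-joint arm with a two-finger parallel gripper is mounted at the origin on the work surface; the furniture and walls round the work are solid. World frame = base frame: x ahead of the robot, y to its left, z up, the work surface at z = 0. Lengths are in mm, angles in rad, forces in N, time in s.
With the tool pointing down it reaches from about 275 to 1000 mm from the base axis. Payload 8.4 kg.
Tool frame: the origin (TCP) lies midway between the tips of the shut fingers; the grasp point (between the pads) lies 19 mm behind it; z points along the fingers, y is the direction in which the jaws open and shut (so a half turn about z gives the same grasp; the last joint's range is limited). The gripper opens to 85 mm and grips with 20 to 120 N. Pads are 22 mm wide; open, the fingers measure 114 mm over their backs; the gripper's body (76 mm by 85 mm) begins 54 mm behind the grasp point. The pads swing forward as they close: fully open they stand 13 mm farther back than shut.
Start: joints at [-1.225, 0.353, 1.633, -0, 1.155, -0.002], TCP at [213.018, -587.581, 193.181] pointing down, gripper open.
Joint ranges: [-2.63, 2.63], [-0.92, 2.1], [0.06, 2.66], [-1.3, 4.44], [0, 2.69], [-3.02, 3.02]. Speed limits (rad/s): [2.22, 2.22, 2.79, 3.14, 3.14, 3.14].

INTERFACE

Orientations are given as [roll, pitch, yaw] about the fixed x, y, z axes, in that order (R = Rz(yaw) Ry(pitch) Rx(roll)).
In Python, from rig import r gives the robot as it stands.
- The arm moves only by the tool play_rows, never from a script. Its argument "moves" is a list of rows, each a list of 3 entries, a list of its own where there are three numbers: the turn, a rotation vector about the tool's x, y, z in degrees, then the shift along the tool's x, y, z in mm, then the opening, from 0 (shut) to 1 (fully open). A call has 1 to 20 rows; each row is the pose to reach, as a shift and turn from the pose measured when the call began, along the tool's axes at that moment; what a row does not reach only later rows make up. A row lasts 1/10 s, in which the tool goes at most 50 mm and 8.59 degrees, less where a joint would pass 70% of its speed; a pose out of reach is approached as far as the arm can. A call with a gripper value outside its range is refused whole. The fingers move at their own pace and stop on an object; "newtons" is the grip in N (left out, the last holds). Time passes only in rows, so rows that repeat a pose let the fingers close. It gives the time, the measured TCP pose, the force and the opening at its end, in the units of the state.
- r.sense(): the state, without advancing time (a new reading comes with each control period).
- r.grab_frame(name): name is "scene" or "top"; returns a dict with "color" (384x512x3 uint8, red, green, blue), "K" (3x3 intrinsics, pixels), "rvec" (rotation vector, rad) and "tvec" (3), from world to camera coordinates, as OpenCV has them. Camera axes: x right, y down, z forward; pixel columns grow to the right and rows downward; lengths in mm; the calibration is good to about 2 mm. A picture is of the moment at which its call begins. There is no depth.
- r.sign_off(): hands the job in, once; it reports no verdict.
Trained networks look in a picture, given as the dict that the camera call returned (one of the last four; its "shot" number tells which), for a name from the list of things; names that differ only in an ending like _2 or _b are one class to them, and where a whole thing is asked for, a point or a joint stands for the part that bears it (a point fixed in the world has none). Each returns a list of dicts, best first, with "conf" (0 to 1); they miss things now and then, are a little off and sometimes report something else, mostly with a low value. They report only what shows in the picture. A call takes as long as a camera call. They do not tell look-alikes from the thing itself.
- r.silhouettes(picture, name): "mask" (384x512 bool, what is visible of it) and "location" ([column, row] in pixels, amid what is visible of it).
The state is a dict: "clock": time; "qpos": joint angles; "qvel": joint speeds; "joint_efforts": joint torques, N m; "eef_pos": TCP position; "tcp_rot": TCP orientation; "contact_force": force on the tool from outside, world axes, zero at the start; "wrist_torque": the same for the moment, N m; "opening": opening from 0.0 (shut) to 1.0 (fully open).
Only numpy, scipy, OpenCV 4.12 (cv2) and the standard library are available. Lean on these libraries where they do the work, as an engineer would, in place of code of your own. Each camera call takes 0.05 s, during which the arm holds its last target.

## Working session

There is one attempt and no reset: what is moved stays moved. The work goes in short steps, Python scripts to look and compute and a tool call to move; the robot and the scene stay as the last step left them, time stands still between calls to the robot, and variables do not carry over. Pictures are saved under pics/ and viewed, and the job is handed in when it is done.

Besides the shell and the picture viewer there is one more tool, called after "Emit:" as name(argument=value, ...) on one line, values as JSON. play_rows: Moves the arm, as the interface text tells. Its arguments: {"type":"object","properties":{"moves":{"type":"array"},"newtons":{"type":"number"}},"required":["moves"]}

```bash
mkdir -p pics; ls
python3 - <<'E'
from rig import r
import cv2,pickle
print(r.sense())
D={}
for n in("scene","top"):
    f=r.grab_frame(n);D[n]=f
    cv2.imwrite(f"pics/{n}0.png",f["color"][:,:,::-1]);print(n,f["K"],f["rvec"],f["tvec"])
    for c in("vac_box","selector_grip","cap","stud_seat"):
        try:
            print(c,[(d["conf"],d["location"],int(d["mask"].sum())) for d in r.silhouettes(f,c)])
        except Exception as e: print(c,e)
pickle.dump(D,open("d0.pkl","wb"))
E
```

```text
pics
{'clock': 0.0, 'qpos': array([-1.22540892e+00,  3.53656735e-01,  1.63414319e+00,  4.58000852e-06,
        1.15521910e+00, -2.42682666e-03]), 'qvel': array([-0.00033584,  0.00014499,  0.00188871,  0.00089589, -0.00064702,
        0.0006554 ]), 'joint_efforts': array([-3.29416391e-03, -6.05260277e+01, -3.42072451e+01, -5.69255960e-06,
        9.44688858e-03, -6.78252991e-05]), 'eef_pos': array([ 212.82923157, -587.06919358,  192.45249342]), 'tcp_rot': array([-3.14016630e+00, -7.64907144e-06,  3.47812378e-01]), 'contact_force': array([ 1.17176095, -0.33758804, -0.10905124]), 'wrist_torque': array([ 0.0536307 ,  0.00941234, -0.03295764]), 'opening': 1.0019324898018092}
scene [[465.30858485   0.         257.52272474]
 [  0.         465.30858485 198.15749562]
 [  0.           0.           1.        ]] [ 0.62612213 -2.80656637  0.92983468] [ 391.88461329  188.66820394 1435.7156726 ]
vac_box [(0.94, [254.7, 171.5], 1768), (0.93, [250.1, 245.3], 2418)]
selector_grip [(0.45, [250.7, 174.2], 168)]
cap [(0.72, [255.4, 158.0], 95), (0.69, [205.8, 280.1], 198), (0.52, [190.9, 304.2], 200), (0.48, [254.5, 174.2], 153)]
stud_seat [(0.44, [257.3, 155.9], 100)]
top [[350.02433976   0.         254.77043643]
 [  0.         350.02433976 189.8737891 ]
 [  0.           0.           1.        ]] [ 2.13606217 -2.1867366   0.10974777] [  28.59907289  434.97976114 1354.22916167]
vac_box [(0.86, [222.1, 206.1], 1665), (0.66, [275.6, 175.9], 119), (0.63, [292.2, 175.2], 1492)]
selector_grip [(0.53, [213.7, 208.6], 92)]
cap [(0.54, [277.0, 176.9], 112)]
stud_seat [(0.64, [305.4, 166.0], 79), (0.44, [237.8, 196.4], 67)]
```

Run:
```python
import cv2,pickle
D=pickle.load(open("d0.pkl","rb"))
for n,(a,b,c,d) in {"scene":(150,110,350,350),"top":(160,110,360,260)}.items():
    im=D[n]["color"][b:d,a:c,::-1]; k=min(800/(c-a),600/(d-b))
    cv2.imwrite(f"pics/{n}0z.png",cv2.resize(im,None,fx=k,fy=k,interpolation=cv2.INTER_CUBIC)); print(n,k)
```

```text
scene 2.5
top 4.0
```

View pics/scene0.png

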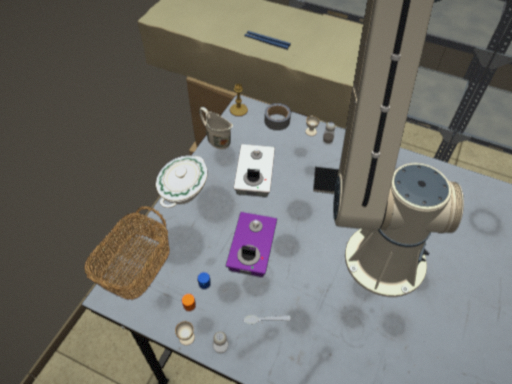

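View pics/top0.png

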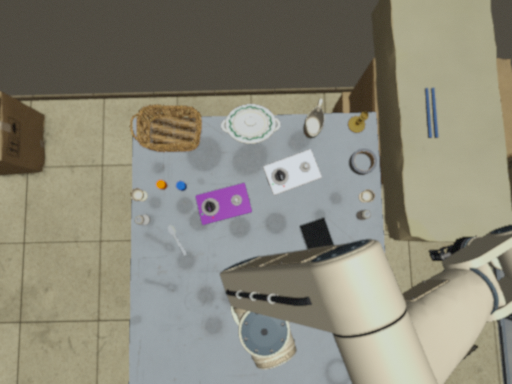

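View pics/scene0z.png

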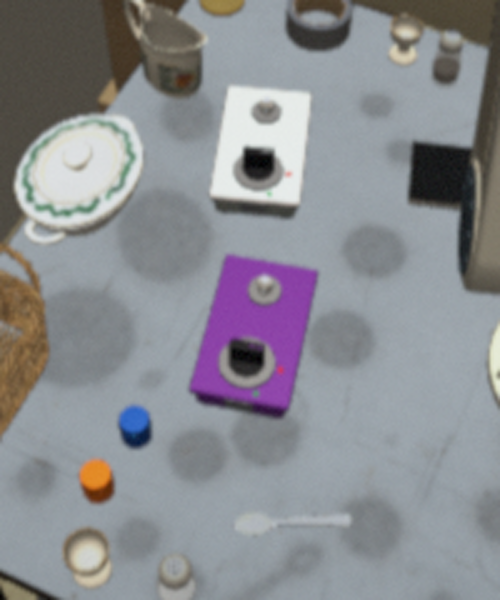

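View pics/top0z.png

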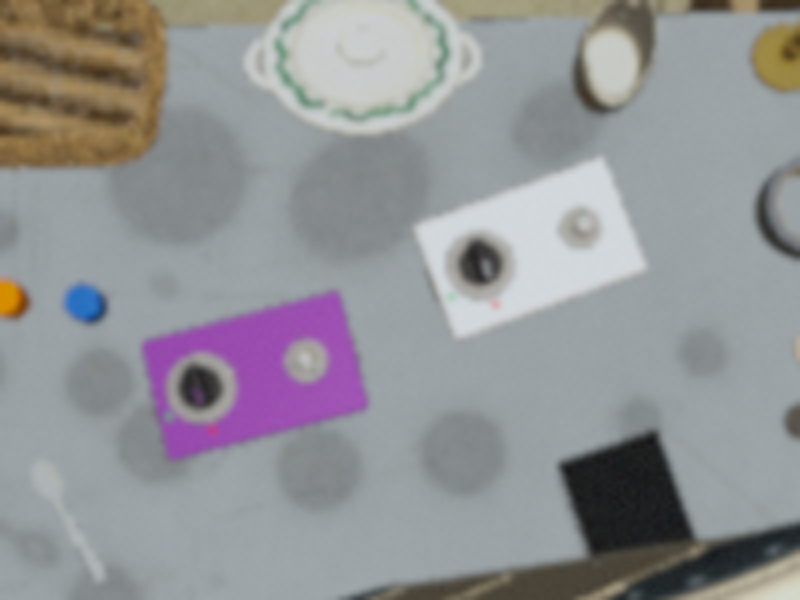

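```bash
cat > h.py <<'E'
import numpy as np,cv2
from scipy.optimize import least_squares
def proj(f,P): return cv2.projectPoints(np.array(P,float).reshape(-1,1,3),f["rvec"],f["tvec"],f["K"],None)[0].reshape(-1,2)
def ray(f,px,z):
    R=cv2.Rodrigues(np.array(f["rvec"]))[0];t=np.array(f["tvec"]).ravel()
    c=-R.T@t;d=R.T@np.linalg.inv(f["K"])@np.array([px[0],px[1],1.]);return c+d*(z-c[2])/d[2]
def tri(obs):
    # obs: list of (frame,px)
    return least_squares(lambda X:np.concatenate([proj(f,X)[0]-p for f,p in obs]),[500,0,50]).x
def box(p,pts):
    x,y,a=p;c,s=np.cos(a),np.sin(a);P=np.array(pts,float)
    return np.c_[x+c*P[:,0]-s*P[:,1],y+s*P[:,0]+c*P[:,1],P[:,2]]
E
python3 - <<'E'
from h import *
import pickle
D=pickle.load(open("d0.pkl","rb"));S,T=D["scene"],D["top"]
def subpix(f,c): 
    g=cv2.cvtColor(cv2.resize(f["color"],None,fx=1,fy=1),cv2.COLOR_RGB2GRAY).astype(np.float32)
    return cv2.cornerSubPix(g,np.array(c,np.float32).reshape(-1,1,2),(3,3),(-1,-1),(3,50,.01)).reshape(-1,2)
tz=np.array([(415,227),(603,157),(647,268),(457,338)])/4+[160,110]
sz=np.array([(212,195),(228,87),(311,93),(298,204)])/2.5+[150,110]
print(tz,subpix(T,tz));print(sz,subpix(S,sz))
print("T z50",[ray(T,p,50).round(1) for p in tz]);print("S z50",[ray(S,p,50).round(1) for p in sz])
tk=np.array([480,263])/4+[160,110];ts=np.array([580,228])/4+[160,110]
ss=np.array([266,106])/2.5+[150,110]
# order: zoom-top corners: knob/far, stud/far ...
# knob end +y ; corners in top: 0,3 knob end; 1,2 stud end
print("stud T",ray(T,ts,75).round(1),"S",ray(S,ss,75).round(1))
print("knob T",ray(T,tk,90).round(1))
for n,f,c in(("T",T,[(86,303)]),("S",S,[(135,412)])):
    c=np.array(c[0])/(4 if n=="T" else 2.5)+([160,110] if n=="T" else [150,110]);print("cap",n,ray(f,c,44).round(1))
red=[(T,np.array([496,305])/4+[160,110]),(S,np.array([289,174])/2.5+[150,110])];gr=[(T,np.array([451,297])/4+[160,110]),(S,np.array([269,194])/2.5+[150,110])]
for n,o in(("red",red),("green",gr)):print(n,[ray(f,p,50).round(1) for f,p in o])
E
```

```text
[[263.75 166.75]
 [310.75 149.25]
 [321.75 177.  ]
 [274.25 194.5 ]] [[263.1377  165.99855]
 [309.61603 148.61435]
 [321.24554 176.56514]
 [273.7328  193.94412]]
[[234.8 188. ]
 [241.2 144.8]
 [274.4 147.2]
 [269.2 191.6]] [[234.67444 188.3953 ]
 [241.0734  144.071  ]
 [273.73257 147.19711]
 [268.40546 191.47307]]
T z50 [array([522.3, -18.8,  50. ]), array([ 587. , -204.1,   50. ]), array([ 476.6, -242.1,   50. ]), array([412.9, -56.4,  50. ])]
S z50 [array([522.2, -15.5,  50. ]), array([ 587.9, -197.7,   50. ]), array([ 477.5, -238.1,   50. ]), array([414.2, -50.7,  50. ])]
stud T [ 513.  -175.4   75. ] S [ 515.2 -167.7   75. ]
knob T [479.4 -78.1  90. ]
cap T [456.3 303.   44. ]
cap S [463.1 302.7  44. ]
red [array([444., -95.,  50.]), array([445.5, -91.4,  50. ])]
green [array([452.9, -51.8,  50. ]), array([455.4, -49.3,  50. ])]
```

Run:
```python
from h import *
import pickle
D=pickle.load(open("d0.pkl","rb"));S,T=D["scene"],D["top"]
tc=np.array([[263.14,166.0],[309.62,148.61],[321.25,176.57],[273.73,193.94]])
sc=np.array([[234.67,188.4],[241.07,144.07],[273.73,147.2],[268.41,191.47]])
# corners: knob end = +y. order knob-far, stud-far, stud-near, knob-near. 
mid=(500,-128); 
Y=np.array([-64.,186]);  # stud->knob dir
a0=np.arctan2(Y[1],Y[0])-np.pi/2
# own x direction=(cos a0,sin a0)= far(+x world)
C=[(60,100,50),(60,-100,50),(60,-100,50),(60,100,50)];C=np.array([(60,100,50),(60,-100,50),(-60,-100,50),(-60,100,50)])
for nm,fs in(("T",[(T,tc)]),("S",[(S,sc)]),("both",[(T,tc),(S,sc)])):
    q=least_squares(lambda p:np.concatenate([(proj(f,box(p,C))-c).ravel() for f,c in fs]),[500,-128,a0])
    print(nm,q.x.round(3),q.fun.round(2)); 
    print(box(q.x,[(0,52,87),(0,-52,56)]).round(1))
p=q.x
def z2(c,k,o): return (np.array(c)+.5)/k-.5+np.array(o)
for n,f,k,o in(("scene",S,2.5,(150,110)),("top",T,4,(160,110))):
    im=cv2.resize(f["color"][:,:,::-1],None,fx=5,fy=5,interpolation=cv2.INTER_CUBIC)
    for P,col in((box(p,C),(0,0,255)),(box(p,C*[1,1,0]),(0,200,0)),):
        cv2.polylines(im,[((proj(f,P)+.5)*5-.5).round().astype(int).reshape(-1,1,2)],True,col,1)
    th=np.linspace(0,6.28,40)
    for y,rr,z,col in((52,22,64,(255,255,0)),(-52,21,56,(255,0,255)),(-52,5.5,79,(0,255,255))):
        P=box(p,np.c_[rr*np.cos(th),y+rr*np.sin(th),z+0*th]);cv2.polylines(im,[((proj(f,P)+.5)*5-.5).round().astype(int).reshape(-1,1,2)],True,col,1)
    cx,cy=proj(f,box(p,[(0,0,50)]))[0]*5
    crop=im[int(cy)-150:int(cy)+150,int(cx)-200:int(cx)+200]
    cv2.imwrite(f"pics/{n}fit.png",cv2.resize(crop,None,fx=2,fy=2,interpolation=cv2.INTER_CUBIC))
    h=cv2.cvtColor(f["color"],cv2.COLOR_RGB2HSV)
    m=((h[:,:,0]>100)&(h[:,:,0]<125)&(h[:,:,1]>150)&(h[:,:,2]>60)).astype(np.uint8)
    nn,l,st,ce=cv2.connectedComponentsWithStats(m)
    print(n,[(st[i].tolist(),ce[i].round(2).tolist()) for i in range(1,nn) if st[i][4]>20])
```

```text
T [ 5.02156e+02 -1.27761e+02  3.35000e-01] [-0.74 -0.15  0.68 -0.52  0.42 -0.03 -0.36  0.66]
[[ 485.1  -78.7   87. ]
 [ 519.3 -176.9   56. ]]
S [ 5.02115e+02 -1.25657e+02  3.35000e-01] [-1.43  0.08 -0.49 -0.11  0.67 -0.39  1.26  0.25]
[[ 485.   -76.5   87. ]
 [ 519.2 -174.8   56. ]]
both [ 5.02234e+02 -1.26801e+02  3.35000e-01] [-0.99 -0.17  0.44 -0.53  0.17 -0.03 -0.61  0.64 -1.3  -0.18 -0.38 -0.34
  0.77 -0.62  1.37 -0.02]
[[ 485.2  -77.7   87. ]
 [ 519.3 -175.9   56. ]]
scene [([198, 273, 11, 15, 135], [203.44, 279.77])]
top [([177, 182, 9, 8, 58], [180.76, 185.47])]
```

View pics/scenefit.png

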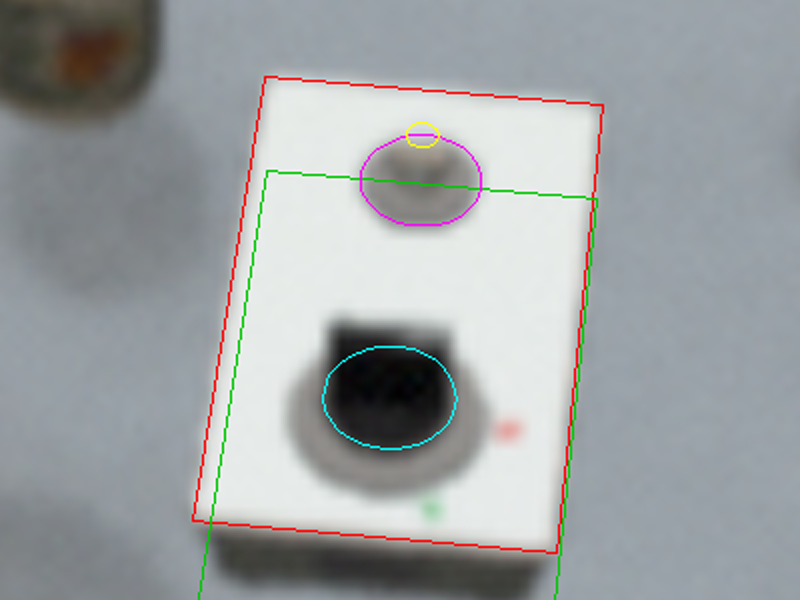

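View pics/topfit.png

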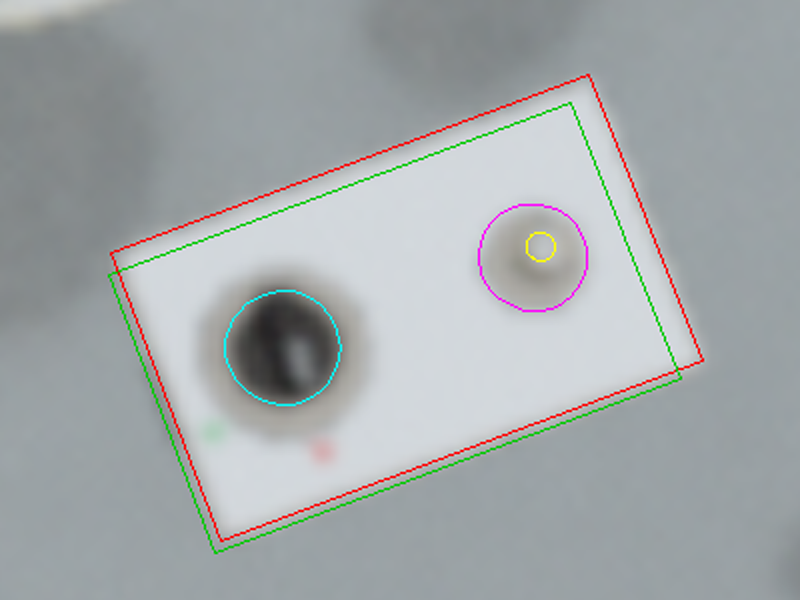

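```bash
cat >> h.py <<'E'
from scipy.spatial.transform import Rotation as Ro
def goal(s,pos,yaw=None):
    R=Ro.from_euler("xyz",s["tcp_rot"]);d=R.inv().apply(np.array(pos)-s["eef_pos"])
    g=Ro.from_euler("xyz",[np.pi,0,s["tcp_rot"][2] if yaw is None else yaw])
    return d.round(1),np.degrees((R.inv()*g).as_rotvec()).round(2)
E
python3 - <<'E'
from h import *
from rig import r
import pickle
D=pickle.load(open("d0.pkl","rb"));S,T=D["scene"],D["top"]
print("red/green",[[ray(f,np.array(c)/k+np.array(o)-.4,50).round(1) for f,c,k,o in((T,a,4,(160,110)),(S,b,2.5,(150,110)))] for a,b in(((496,305),(289,174)),((451,297),(269,194)))])
print("cap tri",tri([(S,np.array([203.44,279.77])),(T,np.array([180.76,185.47]))]).round(1))
s=r.sense();print(goal(s,[484.5,-78,190],.345),goal(s,[484.5,-78,110],.345))
E
```

```text
red/green [[array([445.6, -93.5,  50. ]), array([447.4, -92.4,  50. ])], [array([454.5, -50.3,  50. ]), array([457.2, -50.3,  50. ])]]
cap tri [461.3 310.2  26.8]
(array([ 428.9, -386.5,    3.2]), array([-0.01, -0.  ,  0.16])) (array([ 428.9, -386.5,   83.2]), array([-0.01, -0.  ,  0.16]))
```

Emit:
play_rows(moves=[[[0, 0, 0], [29, -26, 0], 1], [[0, 0, 0], [58, -52, 0], 1], [[0, 0, 0], [87, -78, 0], 1], [[0, 0, 0], [116, -104, 0], 1], [[0, 0, 0], [145, -130, 0], 1], [[0, 0, 0], [174, -156, 0], 1], [[0, 0, 0], [203, -182, 0], 1], [[0, 0, 0], [232, -208, 0], 1], [[0, 0, 0], [261, -234, 0], 1], [[0, 0, 0], [290, -260, 0], 1], [[0, 0, 0], [319, -286, 0], 1], [[0, 0, 0], [348, -312, 0], 1], [[0, 0, 0], [377, -338, 0], 1], [[0, 0, 0], [406, -364, 0], 1], [[0, 0, 0], [429, -386.5, 0], 1], [[0, 0, 0], [429, -386.5, 0], 1], [[0, 0, 0], [429, -386.5, 0], 1], [[0, 0, 0], [429, -386.5, 10], 1]], newtons=40)

```text
clock: 2.3
eef_pos: [485.1, -78.8, 183.9]
tcp_rot: [3.14, -0.002, 0.348]
contact_force: [-0.5, 0.3, -0.8]
opening: 0.997
```

Run:
```python
from h import *
from rig import r
s=r.sense();print(s["clock"],s["eef_pos"],s["tcp_rot"],s["qpos"].round(2),goal(s,[484.5,-78,71],.345))
for n in("scene","top"):
    f=r.grab_frame(n); c=proj(f,[485,-78,120])[0].astype(int)
    x,y=max(c[0]-70,0),max(c[1]-60,0)
    cv2.imwrite(f"pics/{n}1.png",cv2.resize(f["color"][y:y+120,x:x+140,::-1],None,fx=5,fy=5,interpolation=cv2.INTER_CUBIC))
```

```text
2.3 [485.14994025 -78.77564161 183.8669428 ] [ 3.14026192e+00 -1.74860669e-03  3.47585309e-01] [-0.16  0.15  1.92 -0.    1.06  1.06] (array([ -0.5,  -1.1, 112.9]), array([ 0.08, -0.1 ,  0.15]))
```

View pics/scene1.png

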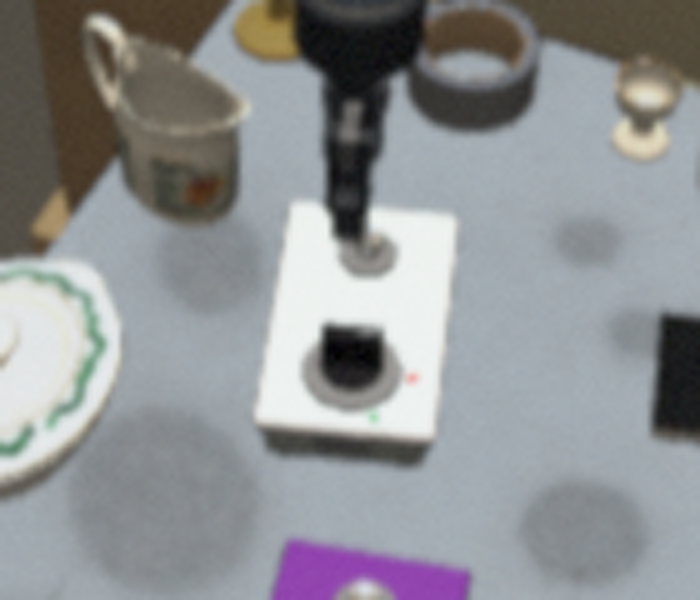

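View pics/top1.png

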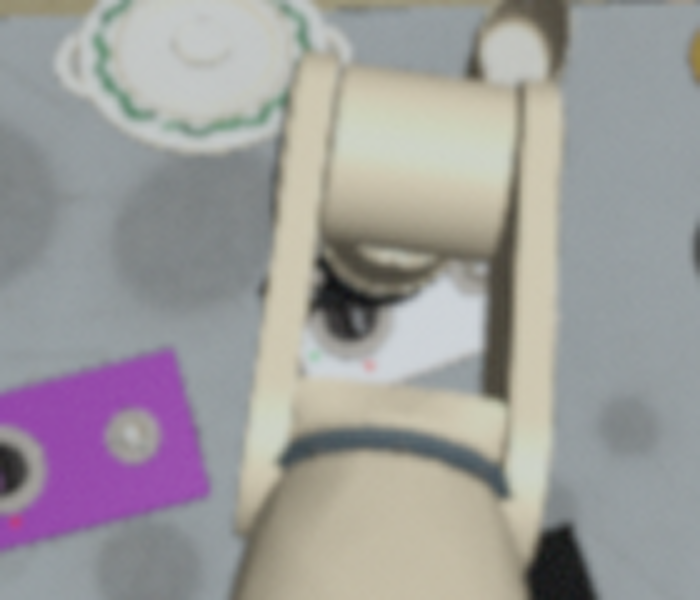

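The scene view shows the gripper hanging above the white box with its jaws aligned with the box's long axis. The knob, at about (352,355) in the crop, is untouched, so I'm lowering the gripper.

Emit:
play_rows(moves=[[[0, 0, 0], [0, -1, 30], 1], [[0, 0, 0], [0, -1, 60], 1], [[0, 0, 0], [0, -1, 85], 1], [[0, 0, 0], [0, -1, 100], 1], [[0, 0, 0], [0, -1, 113], 1], [[0, 0, 0], [0, -1, 113], 1], [[0, 0, 0], [0, -1, 113], 1]], newtons=40)

```text
clock: 3.1
eef_pos: [482.7, -78.2, 69.0]
tcp_rot: [-3.141, 0.002, 0.346]
contact_force: [-1.3, -1.4, 0.3]
opening: 0.998
```

Run:
```python
from h import *
from rig import r
s=r.sense();print(s["clock"],s["eef_pos"],s["contact_force"])
f=r.grab_frame("scene"); c=proj(f,[485,-78,100])[0].astype(int)
x,y=c[0]-50,c[1]-40
cv2.imwrite(f"pics/scene2.png",cv2.resize(f["color"][y:y+80,x:x+100,::-1],None,fx=7,fy=7,interpolation=cv2.INTER_CUBIC))
```

```text
3.1 [482.74345961 -78.16685224  69.02890347] [-1.32424749 -1.42503829  0.34254431]
```

View pics/scene2.png

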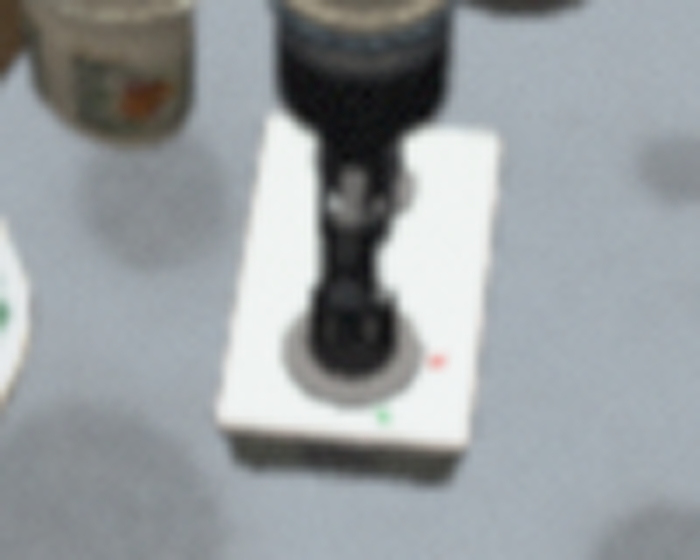

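The fingers straddle the knob at about (352,340), and the red dot at (437,362) and green dot at (383,416) are both visible. I'm closing the jaws.

Emit:
play_rows(moves=[[[0, 0, 0], [1, 0, -1], 0.5], [[0, 0, 0], [1, 0, -1], 0.3], [[0, 0, 0], [1, 0, -1], 0], [[0, 0, 0], [1, 0, -1], 0], [[0, 0, 0], [1, 0, -1], 0], [[0, 0, 0], [1, 0, -1], 0], [[0, 0, 0], [1, 0, -1], 0], [[0, 0, 0], [1, 0, -1], 0], [[0, 0, 0], [1, 0, -1], 0]], newtons=40)

```text
clock: 4.05
eef_pos: [484.1, -77.8, 70.4]
tcp_rot: [-3.141, 0.001, 0.346]
contact_force: [-0.7, -0.4, -0.6]
opening: 0.001
```

Run:
```python
from rig import r
s=r.sense();print(s)
```

```text
{'clock': 4.05, 'qpos': array([-1.62262737e-01,  3.10733355e-01,  2.02248870e+00, -2.13002303e-04,
        8.09678520e-01,  1.06260944e+00]), 'qvel': array([-0.00139672,  0.0003048 , -0.000583  , -0.00023407, -0.00103796,
        0.0009197 ]), 'joint_efforts': array([ 4.83128533e-03, -4.85658860e+01, -2.53225887e+01, -3.29914192e-04,
        8.70979886e-03, -5.31419687e-05]), 'eef_pos': array([484.05012549, -77.77950911,  70.38680002]), 'tcp_rot': array([-3.14109079e+00,  1.21759678e-03,  3.46071470e-01]), 'contact_force': array([-0.65004321, -0.42297309, -0.63075094]), 'wrist_torque': array([-0.05740608,  0.04623875, -0.0369567 ]), 'opening': 0.0005121568394402981}
```

Run:
```python
from h import *
from rig import r
for n in("scene","top"):
    f=r.grab_frame(n); c=proj(f,[485,-78,80])[0].astype(int)
    x,y=c[0]-50,c[1]-40
    im=f["color"][y:y+80,x:x+100,::-1]
    im=cv2.resize(im,None,fx=7,fy=7,interpolation=cv2.INTER_CUBIC)
    im=np.clip(255*(im/255.)**.55,0,255).astype(np.uint8)
    print(n,proj(f,r.sense()["eef_pos"])[0]-[x,y])
    cv2.imwrite(f"pics/{n}3.png",im)
```

```text
scene [50.4293953  42.69075422]
top [50.55136187 41.30539701]
```

View pics/scene3.png

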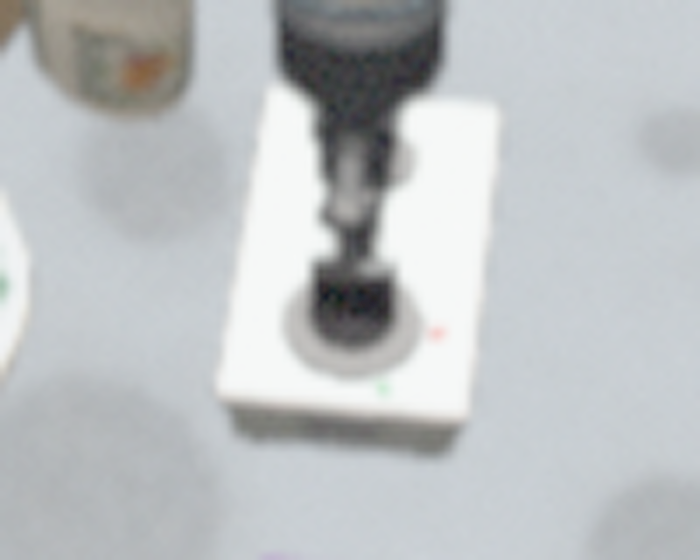

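View pics/top3.png

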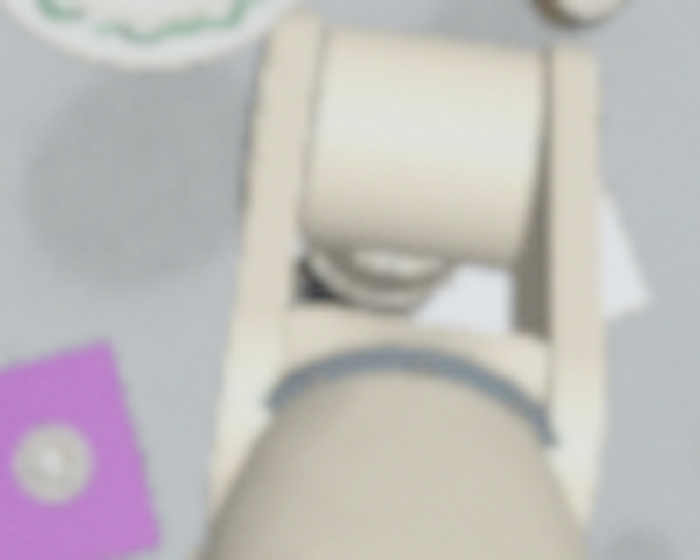

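Run:
```python
from h import *
from rig import r
import pickle
D=pickle.load(open("d0.pkl","rb"))
s=r.sense()
fn=r.grab_frame("scene")
for n,f in(("a",D["scene"]),("b",fn),("c",D["top"])):
    c=proj(f,[485,-78,80])[0].astype(int)
    x,y=c[0]-25,c[1]-20
    im=f["color"][y:y+40,x:x+50,::-1]
    im=cv2.resize(im,None,fx=15,fy=15,interpolation=cv2.INTER_CUBIC)
    im=np.clip(255*(im/255.)**.5,0,255).astype(np.uint8)
    def dr(P,col): cv2.polylines(im,[((proj(f,P)-[x,y]+.5)*15-.5).round().astype(int).reshape(-1,1,2)],True,col,1)
    for z,col in((94,(0,0,255)),(64,(0,255,0))):
        B=np.array([(21,7,z),(-21,7,z),(-21,-7,z),(21,-7,z)]);dr(box([485,-77.8,.345],B),col)
    if n=="b":
        for z in(70,90,110,130):dr(box([*s["eef_pos"][:2],.345],[(11,14,z),(-11,14,z),(-11,-14,z),(11,-14,z)]),(255,0,0))
    cv2.imwrite(f"pics/bar_{n}.png",im)
```

```text
(no output)
```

View pics/bar_a.png

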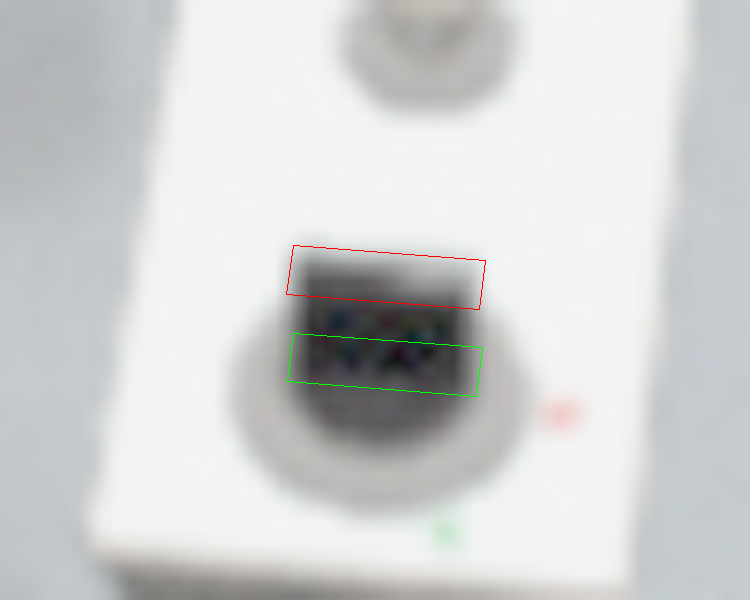

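View pics/bar_b.png

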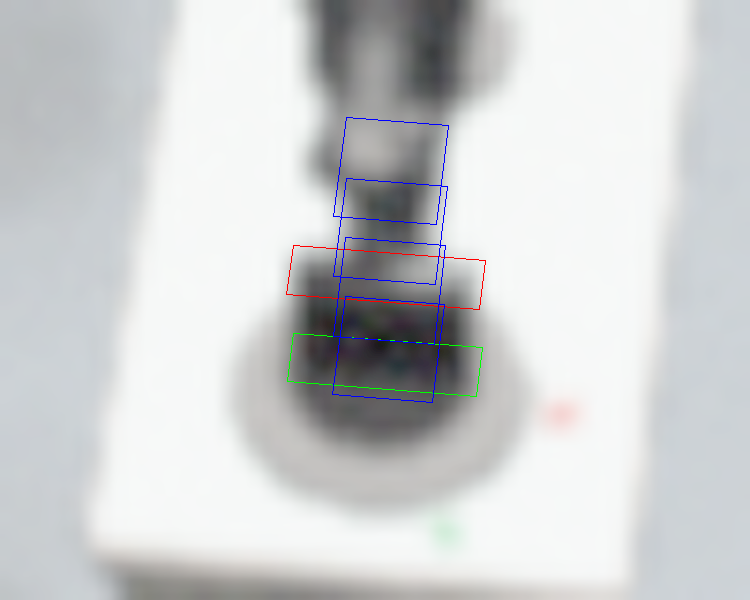

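View pics/bar_c.png

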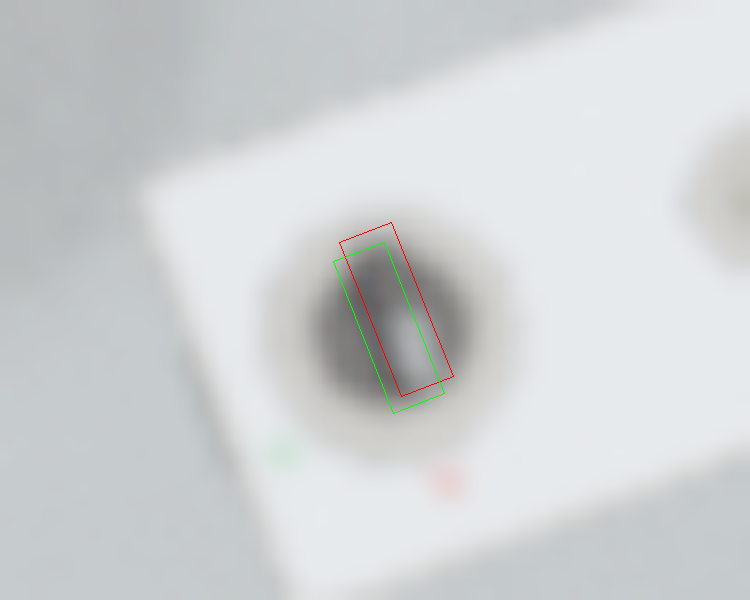

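Emit:
play_rows(moves=[[[0, 0, 0], [0, 0, 0], 0.3], [[0, 0, 0], [0, 0, 0], 0.3], [[0, 0, 0], [0, 0, 0], 0.3], [[0, 0, 0], [0, 0, 0], 0.3]])

```text
clock: 4.6
eef_pos: [484.1, -77.8, 70.4]
tcp_rot: [-3.141, 0.001, 0.346]
contact_force: [-0.4, 0.3, 0.2]
opening: 0.301
```

```bash
cat > look.py <<'E'
from h import *
from rig import r
import sys
def look(name,cam,P,w=25,k=15,g=.5):
    f=r.grab_frame(cam);c=proj(f,P)[0].astype(int);x,y=c[0]-w,c[1]-int(w*.8)
    x=max(x,0);y=max(y,0)
    im=f["color"][y:y+int(w*1.6),x:x+2*w,::-1];im=cv2.resize(im,None,fx=k,fy=k,interpolation=cv2.INTER_CUBIC)
    cv2.imwrite(f"pics/{name}.png",np.clip(255*(im/255.)**g,0,255).astype(np.uint8))
    s=r.sense();print(cam,"tcp px in crop",((proj(f,s["eef_pos"])[0]-[x,y]+.5)*k).round(),s["clock"],s["eef_pos"].round(1),s["contact_force"].round(1),s["wrist_torque"].round(2),s["opening"])
E
python3 -c "
from look import *
look('s4','scene',[485,-78,95])"
```

```text
scene tcp px in crop [389. 393.] 4.65 [484.1 -77.8  70.4] [0.3 0.6 0.4] [ 0.   -0.03 -0.01] 0.29992503992902875
```

View pics/s4.png

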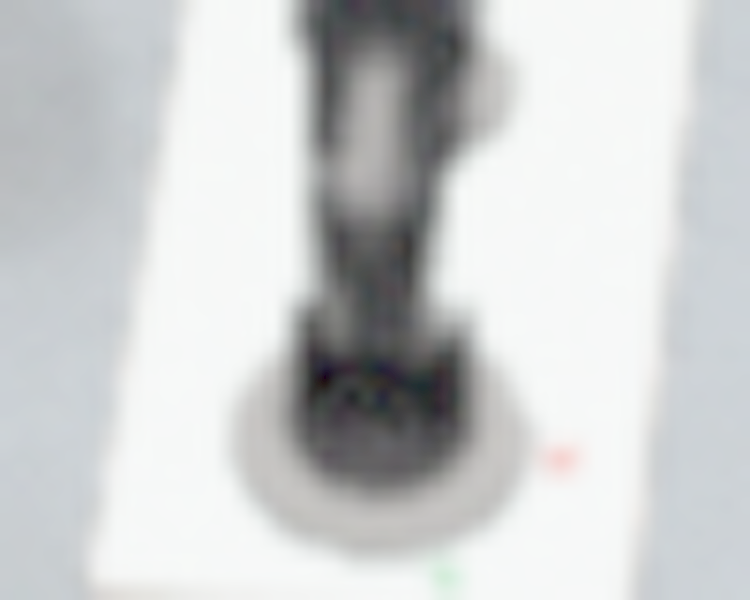

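Run:
```python
from h import *
import pickle
D=pickle.load(open("d0.pkl","rb"));f=D["scene"]
c=proj(f,[485,-78,120])[0].astype(int);x,y=c[0]-70,c[1]-60
for off in(42,57,0,-42):
    for dz in(0,13,25): print(off,dz,((proj(f,box([485.1,-78.8,.345],[(0,off,184+dz)]))[0]-[x,y]+.5)*5).round())
```

```text
42 0 [349. 289.]
42 13 [349. 275.]
42 25 [349. 262.]
57 0 [347. 308.]
57 13 [347. 294.]
57 25 [347. 281.]
0 0 [356. 238.]
0 13 [356. 224.]
0 25 [356. 211.]
-42 0 [362. 189.]
-42 13 [362. 175.]
-42 25 [362. 161.]
```

Emit:
play_rows(moves=[[[0, 0, 0], [0, 0, 0], 0.6], [[0, 0, 0], [0, 0, -20], 0.6], [[0, 0, 0], [0, 0, -50], 0.3], [[0, 0, 0], [0, 0, -80], 0], [[0, 0, 0], [0, 0, -80], 0], [[0, 0, 0], [0, 0, -80], 0], [[0, 0, 0], [0, 0, -80], 0]])

```text
clock: 5.35
eef_pos: [483.4, -77.7, 149.5]
tcp_rot: [-3.14, 0.002, 0.346]
contact_force: [-0.9, 0.5, 0.3]
opening: -0.003
```

```bash
python3 -c "
from look import *
look('s5','scene',[485,-78,130],40,10)
look('t5','top',[485,-78,130],40,10)"
```

```text
scene tcp px in crop [414. 295.] 5.4 [483.3 -77.7 149.3] [ 0.5 -0.3  0.7] [ 0.    0.02 -0.05] 0.0015769106085131658
top tcp px in crop [414. 327.] 5.45 [483.4 -77.6 149.3] [-0.1  0.1 -0.2] [0.03 0.05 0.02] 0.0009609523023560717
```

View pics/s5.png

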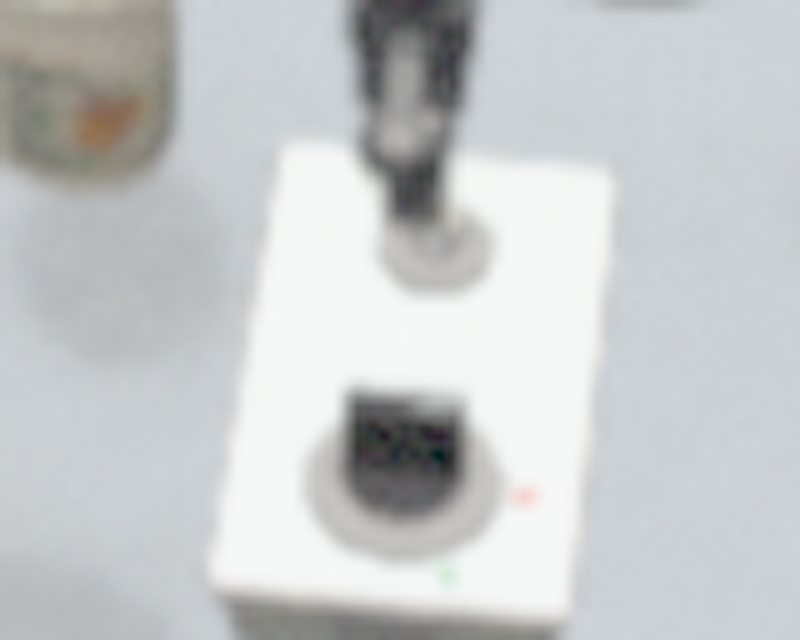

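View pics/t5.png

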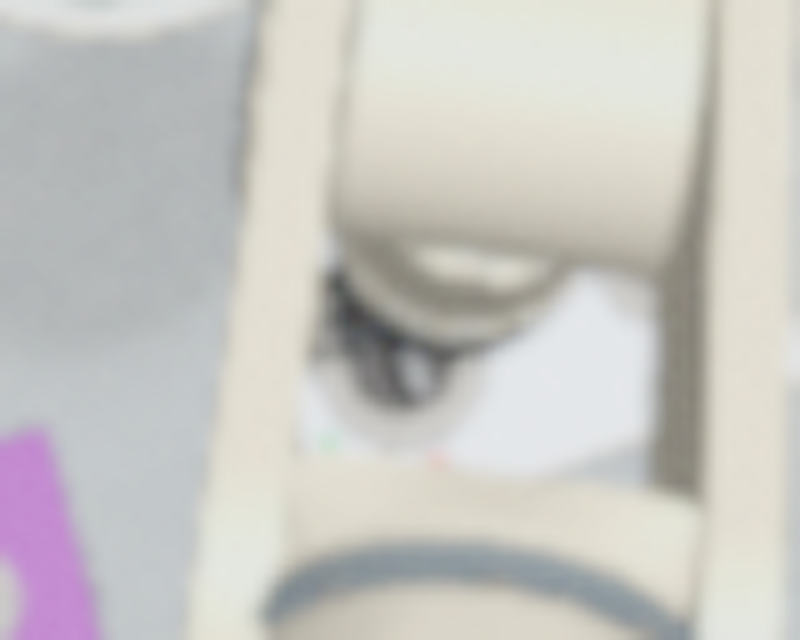

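Emit:
play_rows(moves=[[[0, 0, 0], [1, 27, 0], 0], [[0, 0, 0], [1, 54, 0], 0], [[0, 0, 0], [1, 54, 30], 0], [[0, 0, 0], [1, 54, 60], 0], [[0, 0, 0], [1, 54, 85], 0], [[0, 0, 0], [1, 54, 93], 0], [[0, 0, 0], [1, 54, 95], 0], [[0, 0, 0], [1, 54, 95], 0]])

```text
clock: 6.25
eef_pos: [502.5, -128.1, 54.5]
tcp_rot: [-3.14, 0.003, 0.346]
contact_force: [0.9, 0.3, 0.7]
opening: -0.001
```

```bash
python3 -c "
from look import *
look('s6','scene',[502,-128,80],40,10)"
```

```text
scene tcp px in crop [412. 378.] 6.3 [ 503.  -128.2   55. ] [-0.2  1.2 -0.9] [-0.02  0.    0.04] 0.00236500270060548
```

View pics/s6.png

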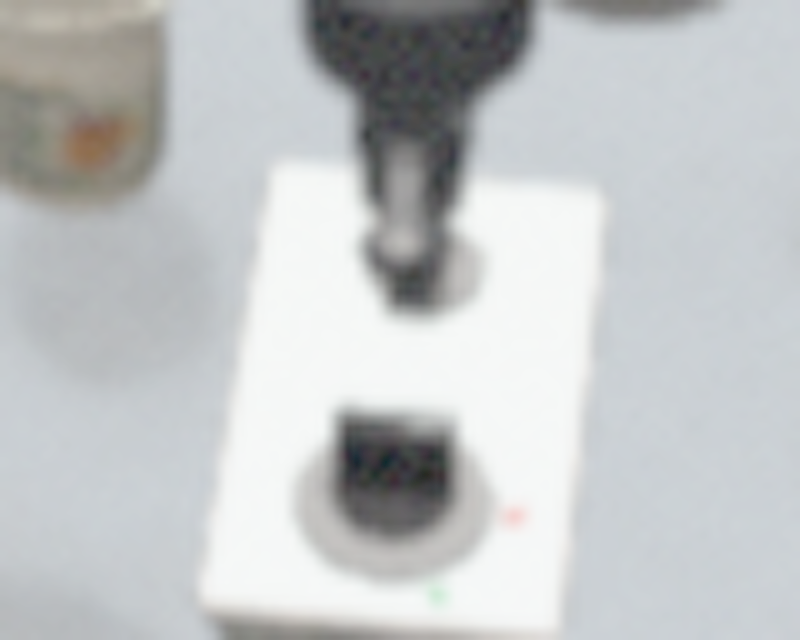

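Emit:
play_rows(moves=[[[0, 0, 0], [0, 0, 3], 0], [[0, 0, 0], [0, 0, 6], 0], [[0, 0, 0], [0, 0, 7], 0]])

```text
clock: 6.6
eef_pos: [503.1, -128.2, 48.2]
tcp_rot: [-3.141, 0.002, 0.346]
contact_force: [-0.0, 0.1, -0.2]
opening: -0.002
```

Emit:
play_rows(moves=[[[0, 0, 0], [0, 0, 4], 0], [[0, 0, 0], [0, 0, 8], 0], [[0, 0, 0], [0, 0, 10], 0], [[0, 0, 0], [0, 0, 10], 0]])

```text
clock: 7.0
eef_pos: [502.8, -128.1, 37.7]
tcp_rot: [-3.141, 0.002, 0.346]
contact_force: [0.4, 0.2, -0.0]
opening: 0.002
```

Emit:
play_rows(moves=[[[0, 0, 0], [0, 0, 4], 0], [[0, 0, 0], [0, 0, 7], 0], [[0, 0, 0], [0, 0, 9], 0], [[0, 0, 0], [0, 0, 9], 0]])

```text
clock: 7.4
eef_pos: [502.5, -128.1, 28.4]
tcp_rot: [-3.14, 0.003, 0.346]
contact_force: [0.0, -0.3, 0.4]
opening: 0.003
```

```bash
python3 -c "
from look import *
look('s7','scene',[502,-128,80],40,10)"
```

```text
scene tcp px in crop [411. 429.] 7.45 [ 502.6 -128.1   28.6] [-0.4 -1.4  0.2] [-0.04  0.02  0.02] -0.003669721333086984
```

View pics/s7.png

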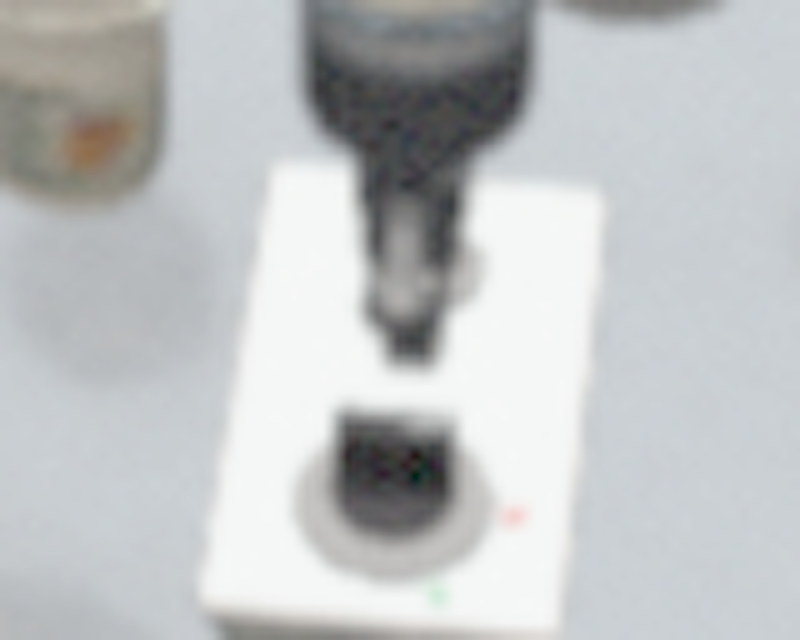

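Emit:
play_rows(moves=[[[0, 0, 0], [0, 0, 2], 0], [[0, 0, 0], [0, 0, 4], 0], [[0, 0, 0], [0, 0, 4], 0]])

```text
clock: 7.75
eef_pos: [502.4, -128.0, 24.3]
tcp_rot: [-3.14, 0.003, 0.346]
contact_force: [0.1, 0.2, -0.8]
opening: 0.002
```

Emit:
play_rows(moves=[[[0, 0, 0], [0, 0, 2], 0], [[0, 0, 0], [0, 0, 3], 0], [[0, 0, 0], [0, 0, 3], 0]])

```text
clock: 8.05
eef_pos: [502.3, -128.0, 21.1]
tcp_rot: [-3.14, 0.003, 0.346]
contact_force: [0.4, 0.8, -0.6]
opening: -0.002
```

Emit:
play_rows(moves=[[[0, 0, 0], [0, 0, 1.5], 0], [[0, 0, 0], [0, 0, 2.5], 0], [[0, 0, 0], [0, 0, 2.5], 0]])

```text
clock: 8.35
eef_pos: [502.2, -128.0, 18.5]
tcp_rot: [-3.14, 0.003, 0.346]
contact_force: [-0.2, 0.2, -0.7]
opening: 0.003
```

Emit:
play_rows(moves=[[[0, 0, 0], [0, 0, 1.5], 0], [[0, 0, 0], [0, 0, 2.5], 0], [[0, 0, 0], [0, 0, 2.5], 0]])

```text
clock: 8.65
eef_pos: [502.0, -128.0, 15.8]
tcp_rot: [-3.14, 0.003, 0.346]
contact_force: [0.3, 0.5, 0.7]
opening: 0.001
```

```bash
python3 -c "
from look import *
look('s8','scene',[502,-128,80],40,10)"
```

```text
scene tcp px in crop [412. 453.] 8.7 [ 502.1 -127.9   15.9] [ 0.5 -0.3 -0.1] [-0.04 -0.01 -0.03] 0.0018401308614776233
```

View pics/s8.png

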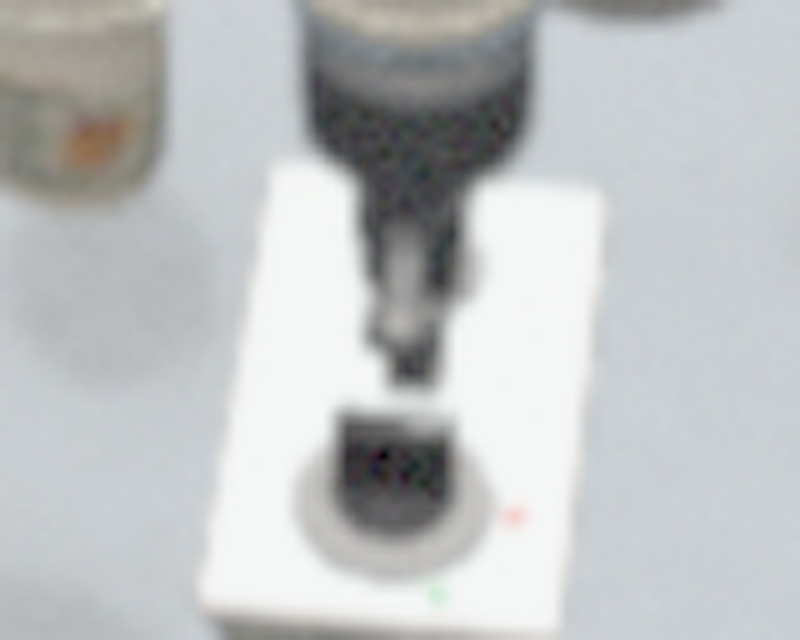

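Run:
```python
from h import *
import pickle
f=pickle.load(open("d0.pkl","rb"))["scene"]
c=proj(f,[502,-128,80])[0].astype(int);x,y=c[0]-40,c[1]-32
for z in(16,40,45,50,55,60):print(z,((proj(f,[502,-128,z])[0]-[x,y]+.5)*10).round(),ray(f,np.array([412,387])/10-.5+[x,y],z).round(1))
```

```text
16 [413. 453.] [ 514.9 -155.1   16. ]
40 [413. 408.] [ 506.5 -136.5   40. ]
45 [414. 399.] [ 504.7 -132.6   45. ]
50 [414. 389.] [ 503.  -128.7   50. ]
55 [414. 380.] [ 501.2 -124.8   55. ]
60 [414. 370.] [ 499.5 -120.9   60. ]
```

Emit:
play_rows(moves=[[[0, 0, 0], [0, 0, 1], 0], [[0, 0, 0], [0, 0, 2], 0], [[0, 0, 0], [0, 0, 2], 0]])

```text
clock: 9.0
eef_pos: [501.9, -127.9, 13.7]
tcp_rot: [-3.14, 0.004, 0.346]
contact_force: [-0.0, -0.5, -0.4]
opening: 0.001
```

Emit:
play_rows(moves=[[[0, 0, 0], [0, 0, 1], 0], [[0, 0, 0], [0, 0, 2], 0], [[0, 0, 0], [0, 0, 2], 0]])

```text
clock: 9.3
eef_pos: [502.0, -127.9, 12.0]
tcp_rot: [-3.14, 0.004, 0.346]
contact_force: [-1.4, 0.6, 3.9]
opening: -0.005
```

The shut fingertips touched the lid (50 mm high) at a reported TCP z of about 12.3. So the tips sit about 37.5 mm higher than reported. The camera agrees: the tip appears about 7 px above its predicted position. I'll allow for this and retry the knob.

Emit:
play_rows(moves=[[[0, 0, 0], [0, 0, -30], 0], [[0, 0, 0], [0, 0, -70], 0.5], [[0, 0, 0], [0, -10, -90], 1], [[0, 0, 0], [1, -35, -90], 1], [[0, 0, 0], [1, -53, -90], 1], [[0, 0, 0], [1, -53, -80], 1], [[0, 0, 0], [1, -53, -50], 1], [[0, 0, 0], [1, -53, -28], 1], [[0, 0, 0], [1, -53, -20], 1], [[0, 0, 0], [1, -53, -20], 1], [[0, 0, 0], [1, -53, -20], 0.5], [[0, 0, 0], [1, -53, -20], 0.2], [[0, 0, 0], [1, -53, -20], 0], [[0, 0, 0], [1, -53, -20], 0], [[0, 0, 0], [1, -53, -20], 0], [[0, 0, 0], [1, -53, -20], 0]], newtons=40)

```text
clock: 10.9
eef_pos: [485.9, -78.9, 32.8]
tcp_rot: [3.141, 0.003, 0.346]
contact_force: [-0.4, -8.1, 4.1]
opening: 0.158
```

```bash
python3 -c "
from look import *
look('s9','scene',[485,-78,95],30,12);print(r.sense()['qpos'])"
```

```text
scene tcp px in crop [366. 442.] 10.95 [485.9 -78.9  32.8] [-1.4 -7.8  4.3] [-1.29  0.15 -0.44] 0.15500856473537886
[-0.16294362  0.37661219  2.03971556 -0.0021167   0.72738289  1.06324574]
```

View pics/s9.png

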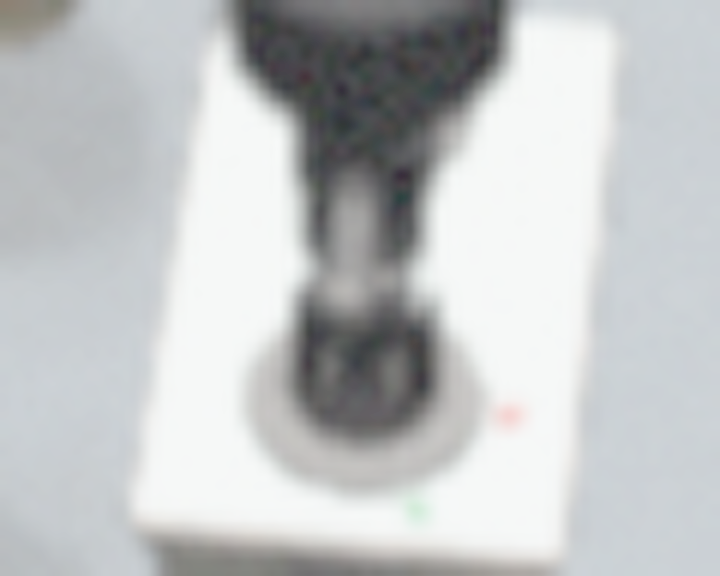

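The jaws hold the bar, with an opening of 0.156 (about 13.3 mm). Now I'm turning it clockwise.

Emit:
play_rows(moves=[[[0, 0, 6], [0, 0, 0], 0], [[0, 0, 12], [0, 0, 0], 0], [[0, 0, 18], [0, 0, 0], 0], [[0, 0, 24], [0, 0, 0], 0], [[0, 0, 24], [0, 0, 0], 0]])

```text
clock: 11.45
eef_pos: [485.9, -78.7, 32.8]
tcp_rot: [3.141, 0.002, -0.074]
contact_force: [0.4, 1.4, -2.2]
opening: 0.154
```

```bash
python3 -c "
from rig import r
s=r.sense();print(s['eef_pos'],s['tcp_rot'],s['contact_force'],s['wrist_torque'],s['qpos'],s['opening'])"
```

```text
[485.893045   -78.74499414  32.83984032] [ 3.14058829e+00  2.07594629e-03 -7.42919947e-02] [ 0.35414174  1.35604814 -2.16153303] [ 0.30452762 -0.1831961   0.02831849] [-1.62796975e-01  3.76449930e-01  2.03980340e+00 -1.78068131e-03
  7.27319157e-01  1.48362157e+00] 0.15356207570670372
```

Emit:
play_rows(moves=[[[0, 0, 6], [0, 0, 0], 0], [[0, 0, 12], [0, 0, 0], 0], [[0, 0, 18], [0, 0, 0], 0], [[0, 0, 24], [0, 0, 0], 0], [[0, 0, 30], [0, 0, 0], 0], [[0, 0, 35], [0, 0, 0], 0], [[0, 0, 38], [0, 0, 0], 0], [[0, 0, 40], [0, 0, 0], 0], [[0, 0, 40], [0, 0, 0], 0], [[0, 0, 40], [0, 0, 0], 0]])

```text
clock: 12.45
eef_pos: [486.1, -78.4, 32.9]
tcp_rot: [3.14, 0.001, -0.77]
contact_force: [2.1, 5.5, -1.0]
opening: 0.155
```

```bash
python3 -c "
from look import *
look('s10','scene',[485,-78,85],30,12);s=r.sense();print(s['tcp_rot'],s['qpos'])"
```

```text
scene tcp px in crop [364. 419.] 12.5 [486.1 -78.4  32.9] [ 2.2  4.5 -1.4] [ 1.13 -0.49  0.14] 0.15368712867218295
[ 3.14012322e+00  9.44192472e-04 -7.70181163e-01] [-1.62427150e-01  3.76408967e-01  2.03971305e+00 -1.00369442e-03
  7.27085089e-01  2.17930006e+00]
```

View pics/s10.png

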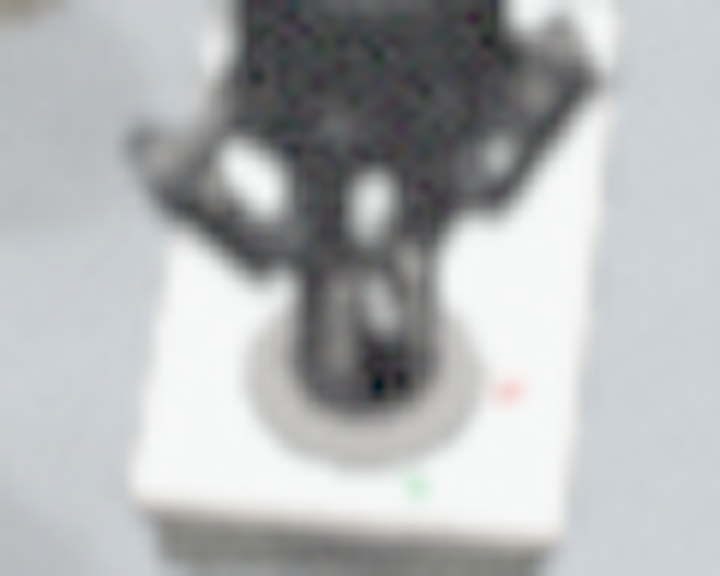

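The tool has turned by 1.116 rad and the knob has followed. I'm releasing it and lifting to check.

Emit:
play_rows(moves=[[[0, 0, 0], [0, 0, 0], 0.5], [[0, 0, 0], [0, 0, 0], 1], [[0, 0, 0], [0, 0, 0], 1], [[0, 0, 0], [0, 0, -15], 1], [[0, 0, 0], [0, 0, -50], 1], [[0, 0, 0], [0, 0, -90], 1], [[0, 0, 0], [0, 0, -120], 1], [[0, 0, 0], [0, 0, -120], 1]])

```text
clock: 13.3
eef_pos: [489.1, -79.0, 157.0]
tcp_rot: [-3.139, -0.005, -0.77]
contact_force: [0.0, -0.6, 0.5]
opening: 1.002
```

```bash
python3 -c "
from look import *
look('s11','scene',[485,-78,85],30,12);look('t11','top',[485,-78,85],40,10)
D=r.grab_frame('top');import pickle;pickle.dump(D,open('t11.pkl','wb'))
print([(d['conf'],d['location']) for d in r.silhouettes(D,'cap')])
s=r.sense();print(s['tcp_rot'],s['qpos'],goal(s,[461,305,100]))"
```

```text
scene tcp px in crop [363. 127.] 13.35 [487.7 -78.8 154.9] [-0.6  0.5 -0.8] [-0.02  0.01 -0.06] 0.9982407458048553
top tcp px in crop [427. 296.] 13.4 [486.6 -78.6 153.3] [-0.1  0.3 -0.5] [-0.05 -0.03 -0.05] 1.002794443529097
[(0.57, [182.2, 183.7]), (0.49, [159.8, 185.6])]
[ 3.13905168e+00  2.29487497e-03 -7.70126135e-01] [-1.62339917e-01  1.95805928e-01  1.95173196e+00 -9.23074883e-04
  9.97389886e-01  2.17908169e+00] (array([-284.3, -258.3,   51.9]), array([0.15, 0.13, 0.  ]))
```

View pics/s11.png

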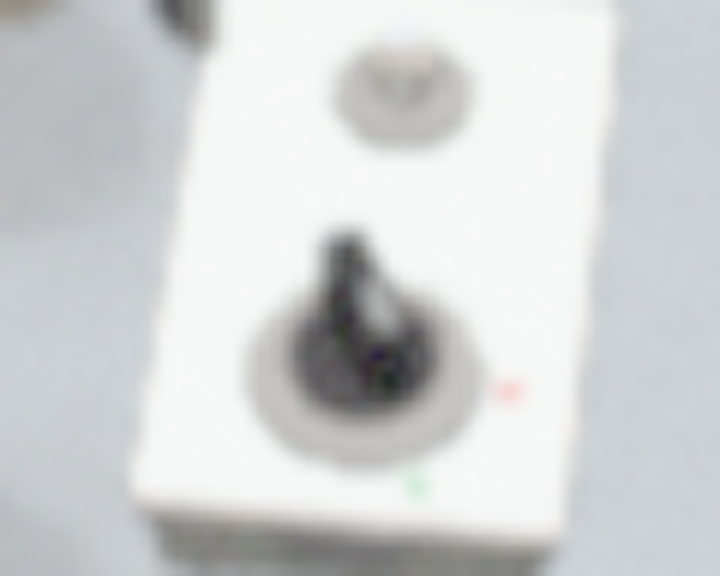

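View pics/t11.png

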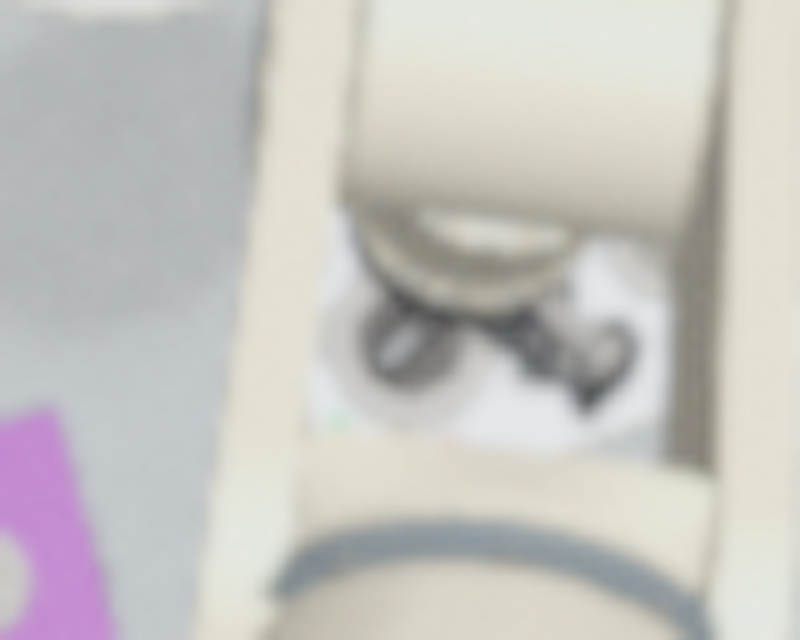

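The knob stays at green: the pointer line runs toward the green dot in both views, at (415,485) in the scene crop and (340,415) in the top crop. Next is the cap.

Run:
```python
from h import *
from rig import r
th=np.linspace(0,2*np.pi,48,endpoint=False)
def mod(f,xy):
    P=np.vstack([np.c_[xy[0]+18*np.cos(th),xy[1]+18*np.sin(th),z+0*th] for z in(0,44)])
    h=cv2.convexHull(proj(f,P).astype(np.float32));m=cv2.moments(h);return np.array([m["m10"]/m["m00"],m["m01"]/m["m00"]]),m["m00"],h
O=[]
for n in("scene","top"):
    f=r.grab_frame(n);c=f["color"].astype(int)
    w=(c[:,:,2]-c[:,:,0]>50).astype(np.uint8)
    k,l,st,ce=cv2.connectedComponentsWithStats(w)
    cc,_,_=mod(f,(460,304)); i=min(range(1,k),key=lambda i:np.hypot(*(ce[i]-cc)) if st[i][4]>15 else 1e9)
    O.append((f,ce[i]));q=least_squares(lambda x:mod(f,x)[0]-ce[i],(460,304));print(n,ce[i],st[i],q.x.round(1),mod(f,q.x)[1])
    y,x=int(ce[i][1])-30,int(ce[i][0])-35
    im=cv2.resize(c[y:y+60,x:x+70,::-1].astype(np.uint8),None,fx=10,fy=10,interpolation=cv2.INTER_CUBIC)
    cv2.polylines(im,[((mod(f,q.x)[2]-[x,y]+.5)*10).round().astype(int)],True,(0,255,255),1)
    cv2.imwrite(f"pics/cap_{n}.png",im)
q=least_squares(lambda x:np.concatenate([mod(f,x)[0]-c for f,c in O]),(460,304));print(q.x,q.fun)
```

```text
scene [203.44585987 279.03821656] [197 272  13  16 157] [464.7 306.5] 193.95672544604167
top [180.40789474 185.17105263] [176 181  10   9  76] [461.3 311.7] 89.87117795145605
[463.2113125  308.37452623] [ 0.13755389  0.72631668  0.83419344 -0.50488588]
```

View pics/cap_scene.png

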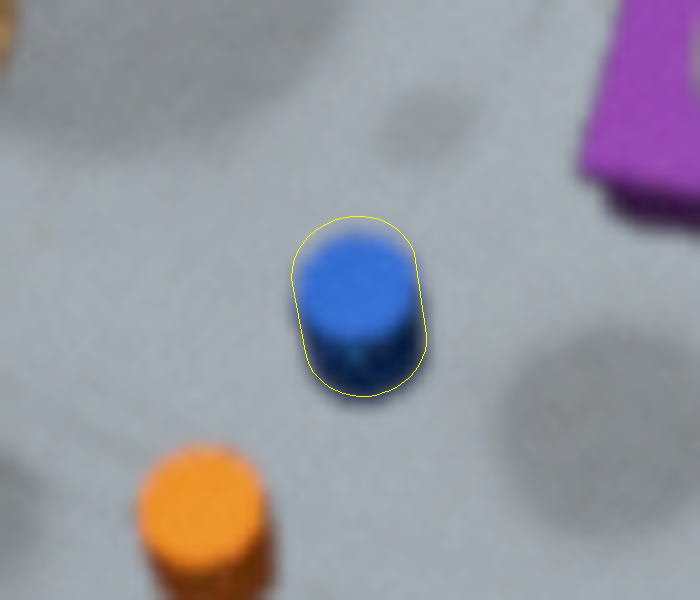

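View pics/cap_top.png

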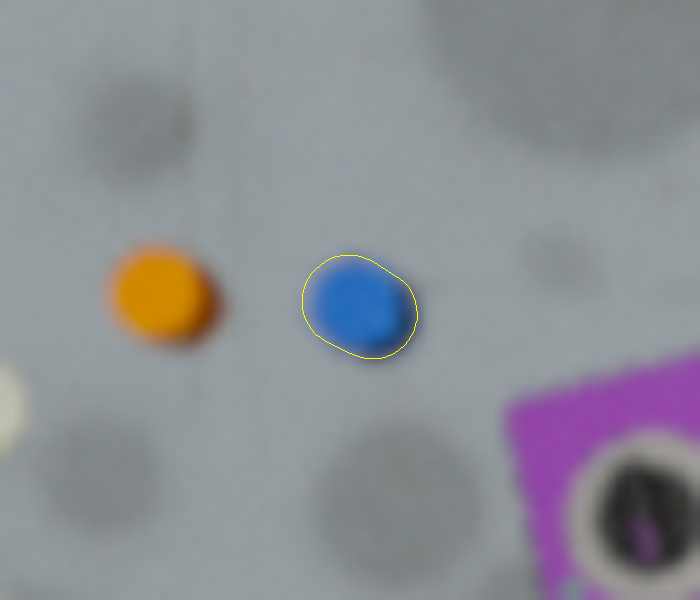

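Run:
```python
from h import *
from rig import r
s=r.sense();print(s["eef_pos"],goal(s,[462.5,310,100],1.15),goal(s,[462.5,310,40],1.15))
```

```text
[485.34598933 -78.22412241 151.61478277] (array([-286.5, -262.9,   51.7]), array([-5.0000e-02,  2.7000e-01, -1.1001e+02])) (array([-286.4, -263.1,  111.7]), array([-5.0000e-02,  2.7000e-01, -1.1001e+02]))
```

Emit:
play_rows(moves=[[[0, 0, -7], [-18, -16, 0], 1], [[0, 0, -14], [-36, -33, 0], 1], [[0, 0, -21], [-54, -50, 0], 1], [[0, 0, -28], [-72, -66, 0], 1], [[0, 0, -35], [-90, -83, 0], 1], [[0, 0, -42], [-108, -99, 0], 1], [[0, 0, -49], [-126, -116, 0], 1], [[0, 0, -56], [-144, -132, 0], 1], [[0, 0, -63], [-162, -149, 0], 1], [[0, 0, -70], [-180, -165, 0], 1], [[0, 0, -77], [-198, -182, 0], 1], [[0, 0, -84], [-216, -198, 0], 1], [[0, 0, -91], [-234, -215, 0], 1], [[0, 0, -98], [-252, -231, 0], 1], [[0, 0, -105], [-270, -248, 10], 1], [[0, 0, -110], [-286.5, -263, 30], 1], [[0, 0, -110], [-286.5, -263, 60], 1], [[0, 0, -110], [-286.5, -263, 90], 1], [[0, 0, -110], [-286.5, -263, 100], 1], [[0, 0, -110], [-286.5, -263, 100], 1]])

```text
clock: 15.6
eef_pos: [461.0, 309.0, 49.7]
tcp_rot: [-3.136, 0.006, 1.15]
contact_force: [-0.1, -0.5, 0.2]
opening: 1.001
```

```bash
python3 -c "
from look import *
look('s12','scene',[462,310,60],30,12);look('t12','top',[462,310,60],40,10)
s=r.sense();print(s['tcp_rot'],s['qpos'],goal(s,[462.5,310,-30],1.15))"
```

```text
scene tcp px in crop [378. 315.] 15.65 [462.  309.6  51.2] [-1.1 -0.5  0.3] [ 0.02 -0.02  0.04] 1.0004624064051795
top tcp px in crop [417. 334.] 15.7 [462.8 310.1  52.2] [ 0.   0.2 -0.2] [-0.   -0.03 -0.02] 1.005044734152843
[-3.13797190e+00  1.59919858e-03  1.14937814e+00] [0.5860544  0.42621792 1.8901924  0.00299542 0.82847015 1.00544693] (array([-0.1,  0. , 82.2]), array([-0.21,  0.09, -0.04]))
```

View pics/s12.png

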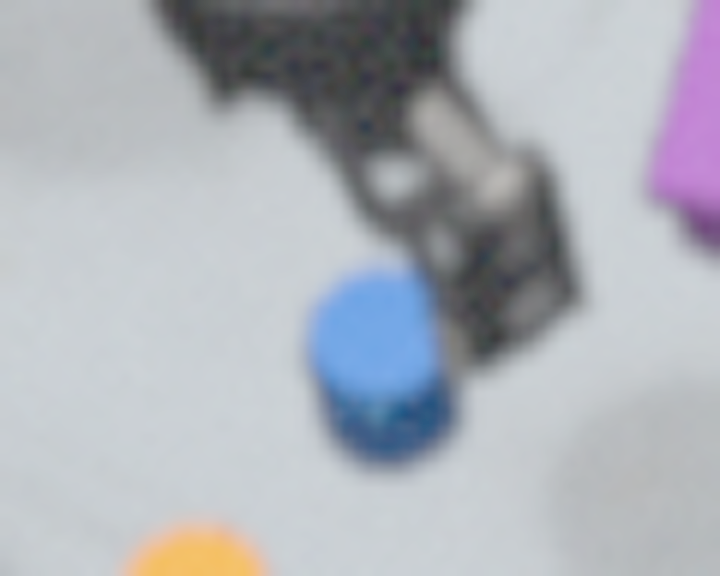

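View pics/t12.png

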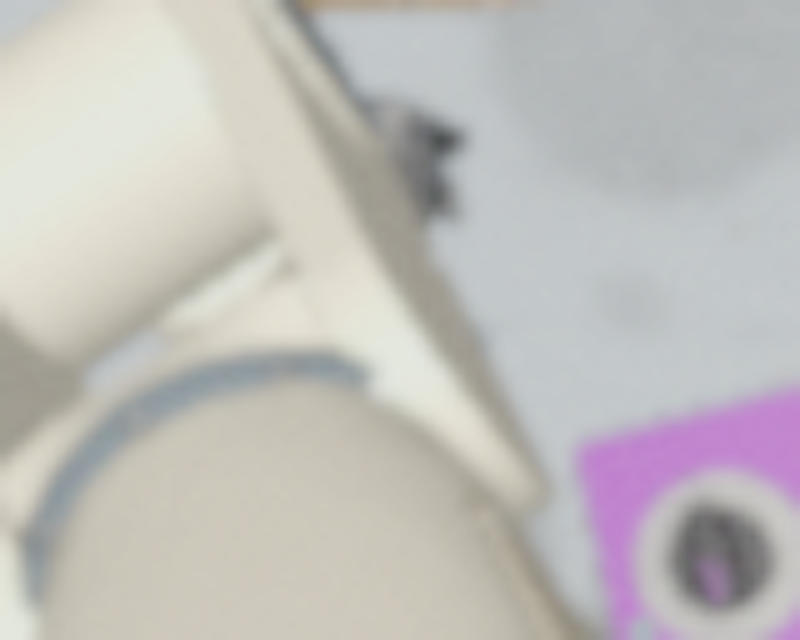

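The open fingers are above the blue cap, which is at (380,350) in the crop, and the orange cap at (200,560) is clear of them. I'm descending.

Emit:
play_rows(moves=[[[0, 0, 0], [0, 0, 25], 1], [[0, 0, 0], [0, 0, 50], 1], [[0, 0, 0], [0, 0, 70], 1], [[0, 0, 0], [0, 0, 80], 1], [[0, 0, 0], [0, 0, 83], 1], [[0, 0, 0], [0, 0, 83], 1]])

```text
clock: 16.3
eef_pos: [463.1, 310.4, -30.1]
tcp_rot: [-3.139, 0.001, 1.149]
contact_force: [-0.3, -0.5, 0.2]
opening: 0.999
```

```bash
python3 -c "
from look import *
look('s13','scene',[462,310,40],30,12)
s=r.sense();print(goal(s,[462.5,310,-30],1.15))"
```

```text
scene tcp px in crop [385. 429.] 16.35 [463.3 310.6 -29.8] [0.1 0.9 0. ] [-0.02  0.01  0.01] 0.9979802162443158
(array([-0.8, -0.5,  0.2]), array([-0.16,  0.02, -0.04]))
```

View pics/s13.png

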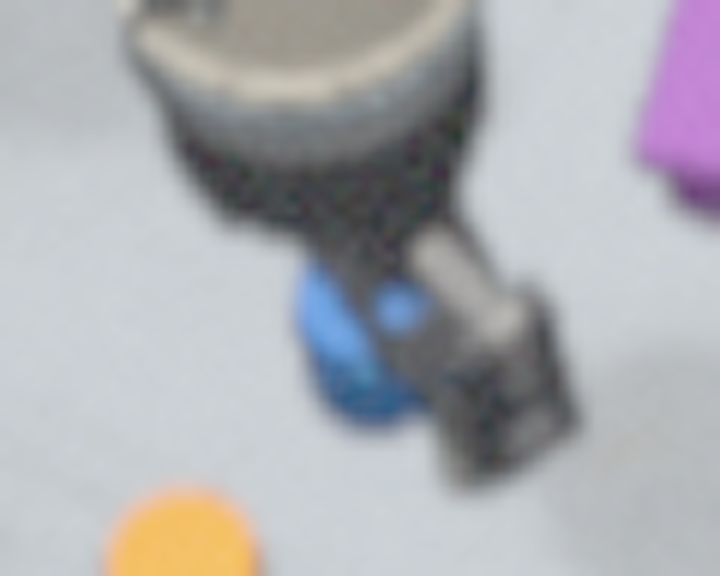

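Emit:
play_rows(moves=[[[0, 0, 0], [0, 0, 0], 0.7], [[0, 0, 0], [0, 0, 0], 0.5], [[0, 0, 0], [0, 0, 0], 0.4], [[0, 0, 0], [0, 0, 0], 0.3], [[0, 0, 0], [0, 0, 0], 0.2], [[0, 0, 0], [0, 0, 0], 0.2], [[0, 0, 0], [0, 0, 0], 0.2], [[0, 0, 0], [0, 0, 0], 0.2]], newtons=80)

```text
clock: 17.15
eef_pos: [463.7, 310.8, -28.9]
tcp_rot: [-3.139, -0.0, 1.149]
contact_force: [-1.0, -1.4, 9.7]
opening: 0.391
```

```bash
python3 -c "
from look import *
look('s14','scene',[462,310,40],30,12)
s=r.sense();print(s['eef_pos'])"
```

```text
scene tcp px in crop [383. 427.] 17.2 [463.6 310.8 -28.9] [-2.  -0.7  9.1] [-0.15  0.31  0.  ] 0.39212207979134356
[463.63795881 310.80084616 -28.91361645]
```

View pics/s14.png

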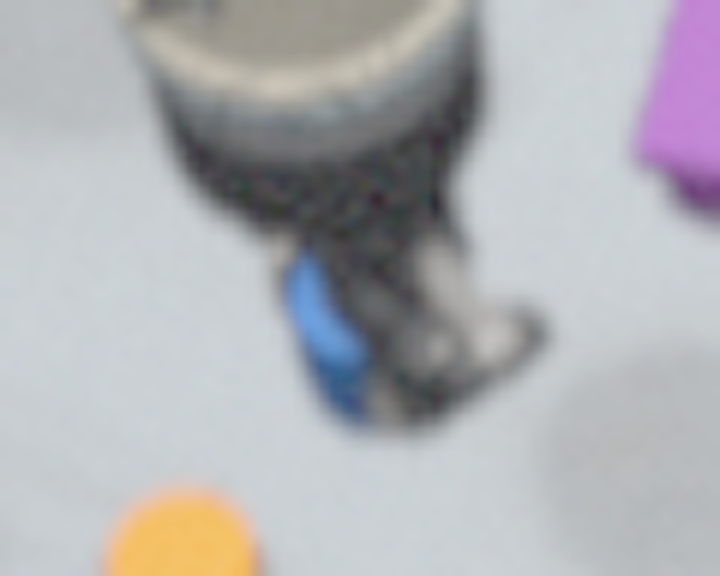

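Emit:
play_rows(moves=[[[0, 0, 0], [0, 0, -15], 0.2], [[0, 0, 0], [0, 0, -45], 0.2], [[0, 0, 0], [0, 0, -80], 0.2], [[0, 0, 0], [0, 0, -115], 0.2], [[0, 0, 0], [0, 0, -135], 0.2], [[0, 0, 0], [0, 0, -140], 0.2], [[0, 0, 0], [0, 0, -140], 0.2]])

```text
clock: 17.9
eef_pos: [464.2, 310.8, 112.0]
tcp_rot: [-3.14, -0.002, 1.149]
contact_force: [-0.1, -0.6, -1.5]
opening: 0.389
```

```bash
python3 -c "
from look import *
look('s15','scene',[463,310,150],30,12);look('t15','top',[463,310,150],30,12)
s=r.sense();print(s['eef_pos'],s['tcp_rot'],goal(s,[519.8,-176.5,110],1.15))"
```

```text
scene tcp px in crop [386. 388.] 17.95 [463.6 310.4 110.8] [-0.1 -0.4 -1.2] [0.02 0.02 0.01] 0.3884492485170552
top tcp px in crop [398. 315.] 18.0 [463.2 310.1 110.2] [ 0.7  0.1 -0.1] [ 0.03 -0.06 -0.01] 0.3876868121141087
[463.21155443 310.13896638 110.18366248] [-3.13844265e+00  8.47339962e-04  1.14927614e+00] (array([-4.209e+02,  2.507e+02, -2.000e-01]), array([-0.18,  0.05, -0.04]))
```

View pics/s15.png

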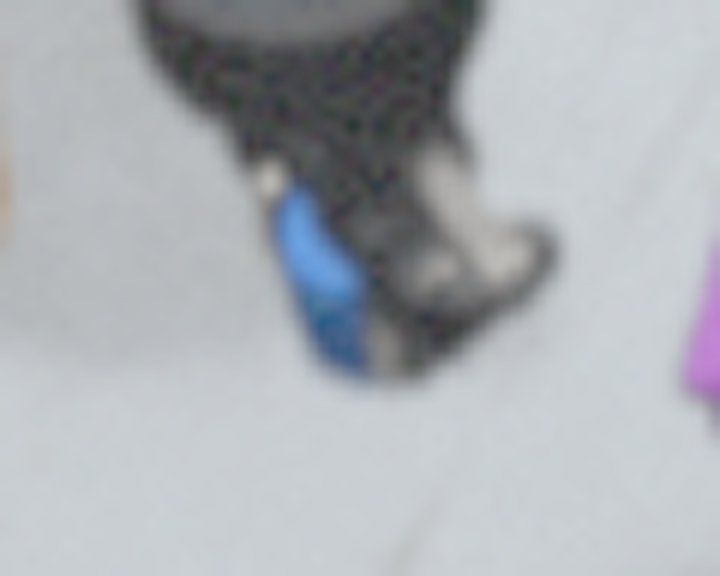

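Run:
```python
from h import *
import pickle
f=pickle.load(open("d0.pkl","rb"))["scene"]
c=proj(f,[463,310,150])[0].astype(int);x,y=c[0]-30,c[1]-24
im=cv2.imread("pics/s15.png");th=np.linspace(0,2*np.pi,48,endpoint=False)
for t,col in((0,(0,255,255)),(4,(0,0,255)),(-4,(0,255,0))):
    P=np.vstack([np.c_[463.9+t*.41+18*np.cos(th),310.6+t*.91+18*np.sin(th),z+0*th] for z in(140,184)])
    cv2.polylines(im,[((cv2.convexHull(proj(f,P).astype(np.float32))-[x,y]+.5)*12).round().astype(int)],True,col,1)
cv2.imwrite("pics/s15o.png",im)
```

```text
(no output)
```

View pics/s15o.png

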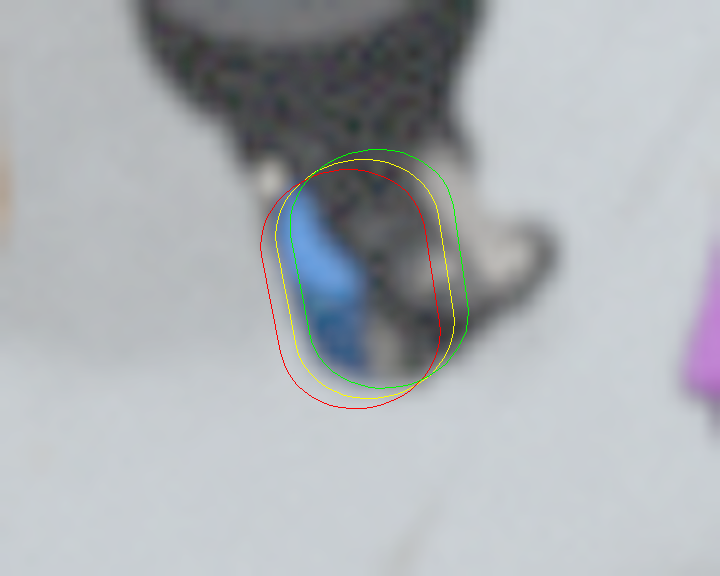

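Emit:
play_rows(moves=[[[0, 0, 0], [-15, 9, 0], 0.2], [[0, 0, 0], [-40, 24, 0], 0.2], [[0, 0, 0], [-67, 40, 0], 0.2], [[0, 0, 0], [-95, 57, 0], 0.2], [[0, 0, 0], [-123, 74, 0], 0.2], [[0, 0, 0], [-151, 90, 0], 0.2], [[0, 0, 0], [-179, 107, 0], 0.2], [[0, 0, 0], [-207, 124, 0], 0.2], [[0, 0, 0], [-235, 140, 0], 0.2], [[0, 0, 0], [-263, 157, 0], 0.2], [[0, 0, 0], [-291, 174, 0], 0.2], [[0, 0, 0], [-319, 191, 0], 0.2], [[0, 0, 0], [-347, 207, 0], 0.2], [[0, 0, 0], [-375, 224, 0], 0.2], [[0, 0, 0], [-398, 238, 0], 0.2], [[0, 0, 0], [-413, 247, 0], 0.2], [[0, 0, 0], [-419.5, 250.7, 0], 0.2], [[0, 0, 0], [-419.5, 250.7, 0], 0.2], [[0, 0, 0], [-419.5, 250.7, 5], 0.2], [[0, 0, 0], [-419.5, 250.7, 10], 0.2]])

```text
clock: 20.0
eef_pos: [520.1, -174.2, 99.3]
tcp_rot: [-3.138, 0.001, 1.15]
contact_force: [-0.6, -1.2, -0.2]
opening: 0.39
```

Run:
```python
from look import *
P=[519.8,-176.5,110]
look('s16','scene',P,30,12,.8);look('t16','top',P,30,12)
s=r.sense();print(s['eef_pos'],s['tcp_rot'],goal(s,[520.4,-175.1,45],1.15))
f=r.grab_frame("scene");c=proj(f,P)[0].astype(int);x,y=c[0]-30,c[1]-24
im=cv2.imread("pics/s16.png");th=np.linspace(0,2*np.pi,48,endpoint=False);e=s["eef_pos"]
Q=np.vstack([np.c_[e[0]-.6+18*np.cos(th),e[1]-1.4+18*np.sin(th),e[2]+29+z+0*th] for z in(0,44)])
def d(Q,col):cv2.polylines(im,[((cv2.convexHull(proj(f,Q).astype(np.float32))-[x,y]+.5)*12).round().astype(int)],True,col,1)
d(Q,(0,255,255))
d(np.c_[519.3+21*np.cos(th),-175.9+21*np.sin(th),56+0*th],(255,0,255));d(np.c_[519.3+5.5*np.cos(th),-175.9+5.5*np.sin(th),79+0*th],(0,0,255))
cv2.imwrite("pics/s16o.png",im)
```

```text
scene tcp px in crop [367. 331.] 20.05 [ 519.6 -174.    98.4] [-1.   0.4 -0.7] [ 0.03 -0.02 -0.  ] 0.3903375162718356
top tcp px in crop [359. 308.] 20.1 [ 519.6 -174.1   98.8] [ 0.3 -0.2 -0.6] [ 0.05 -0.06  0.04] 0.388684353657426
[ 519.59999428 -174.0796967    98.79673221] [-3.13676345e+00  9.02488008e-04  1.15038704e+00] (array([-0.6,  1.4, 53.8]), array([-0.28,  0.05,  0.02]))
```

View pics/s16o.png

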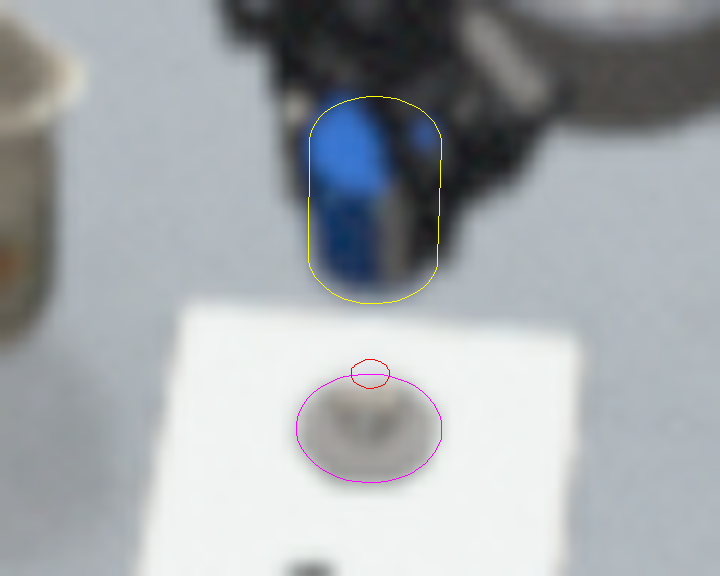

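View pics/t16.png

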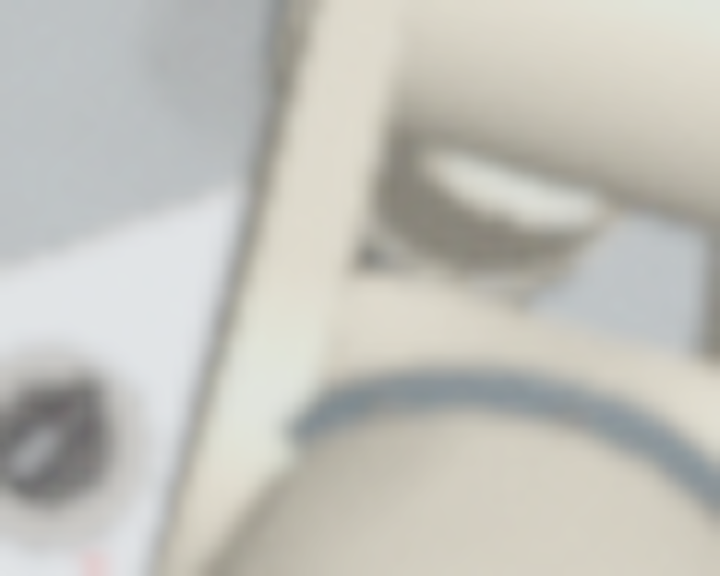

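The cap hangs over the stud: their columns in the crop are about 371 and 369, and the rim is well above the post. I'm descending to the post's taper and then checking the forces.

Emit:
play_rows(moves=[[[0, 0, 0], [0, 0, 15], 0.2], [[0, 0, 0], [0, 0, 30], 0.2], [[0, 0, 0], [0, 0, 42], 0.2], [[0, 0, 0], [0, 0, 48], 0.2], [[0, 0, 0], [0, 0, 52], 0.2], [[0, 0, 0], [0, 0, 52], 0.2]], newtons=100)

```text
clock: 20.75
eef_pos: [519.6, -174.1, 46.9]
tcp_rot: [-3.137, 0.001, 1.15]
contact_force: [0.8, 0.7, 0.1]
opening: 0.385
```

Run:
```python
from look import *
look('s17','scene',[519.8,-176.5,90],30,12,.8)
s=r.sense();print(s['eef_pos'],s['tcp_rot'])
```

```text
scene tcp px in crop [364. 403.] 20.8 [ 519.8 -174.3   47.3] [ 0.2 -0.1 -1.1] [ 0.01  0.04 -0.02] 0.3811845172250837
[ 519.78182211 -174.26618616   47.32755402] [-3.13735620e+00  9.13364573e-04  1.15038101e+00]
```

View pics/s17.png

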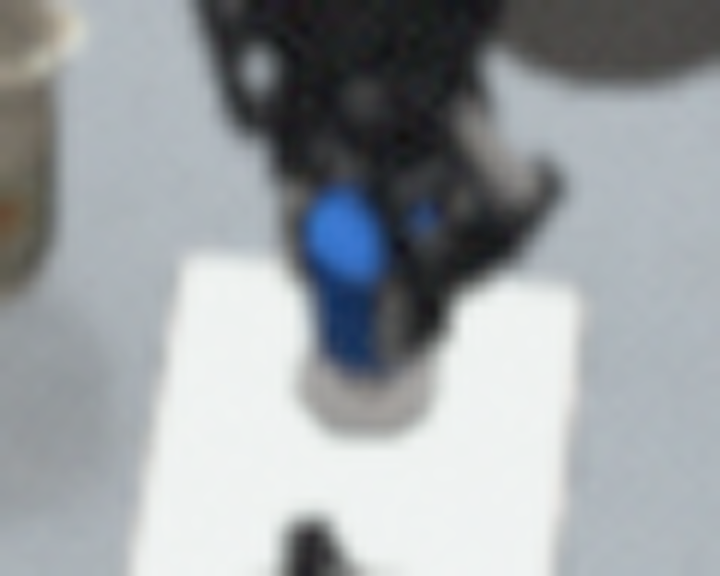

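Emit:
play_rows(moves=[[[0, 0, 0], [0, 0, 3], 0.2], [[0, 0, 0], [0, 0, 6], 0.2], [[0, 0, 0], [0, 0, 9], 0.2], [[0, 0, 0], [0, 0, 9], 0.2]], newtons=100)

```text
clock: 21.2
eef_pos: [519.5, -174.2, 38.0]
tcp_rot: [-3.137, 0.001, 1.15]
contact_force: [-1.4, -0.1, 0.1]
opening: 0.382
```

Run:
```python
from rig import r
s=r.sense();print(s['eef_pos'],s['contact_force'],s['wrist_torque'])
```

```text
[ 519.54319131 -174.18597901   37.95822903] [-1.37042827 -0.07518371  0.14848157] [ 0.03058006 -0.02360159  0.02928777]
```

Emit:
play_rows(moves=[[[0, 0, 0], [0, 0, 2], 0.2], [[0, 0, 0], [0, 0, 4], 0.2], [[0, 0, 0], [0, 0, 5], 0.2], [[0, 0, 0], [0, 0, 5], 0.2]])

```text
clock: 21.6
eef_pos: [521.0, -175.1, 33.8]
tcp_rot: [-3.14, 0.001, 1.151]
contact_force: [0.7, -3.0, 5.2]
opening: 0.383
```

Emit:
play_rows(moves=[[[0, 0, 0], [0, 0, 1], 0.2], [[0, 0, 0], [0, 0, 2], 0.2], [[0, 0, 0], [0, 0, 3], 0.2], [[0, 0, 0], [0, 0, 3], 0.2]])

```text
clock: 22.0
eef_pos: [520.9, -175.3, 30.5]
tcp_rot: [-3.14, 0.001, 1.151]
contact_force: [0.1, -2.4, -4.7]
opening: 0.38
```

The force went from +5.2 to −4.7 N, so the balls have given and are drawing the cap down. I'm pressing on to the flange.

Emit:
play_rows(moves=[[[0, 0, 0], [0, 0, 1], 0.2], [[0, 0, 0], [0, 0, 2], 0.2], [[0, 0, 0], [0, 0, 3.5], 0.2], [[0, 0, 0], [0, 0, 3.5], 0.2]])

```text
clock: 22.4
eef_pos: [520.8, -175.2, 27.3]
tcp_rot: [-3.14, 0.001, 1.151]
contact_force: [-1.2, -0.6, 3.0]
opening: 0.385
```

Emit:
play_rows(moves=[[[0, 0, 0], [0, 0, 0.8], 0.2], [[0, 0, 0], [0, 0, 1.5], 0.2], [[0, 0, 0], [0, 0, 1.5], 0.2], [[0, 0, 0], [0, 0, 1.5], 0.2]])

```text
clock: 22.8
eef_pos: [520.9, -175.2, 27.2]
tcp_rot: [-3.14, 0.001, 1.151]
contact_force: [-5.8, 0.2, 17.7]
opening: 0.386
```

Run:
```python
from look import *
look('s18','scene',[519.8,-176.5,85],30,12,.8)
```

```text
scene tcp px in crop [361. 434.] 22.85 [ 520.9 -175.2   27.1] [-5.   0.5 16.4] [-0.01  0.99 -0.01] 0.38043957491155556
```

View pics/s18.png

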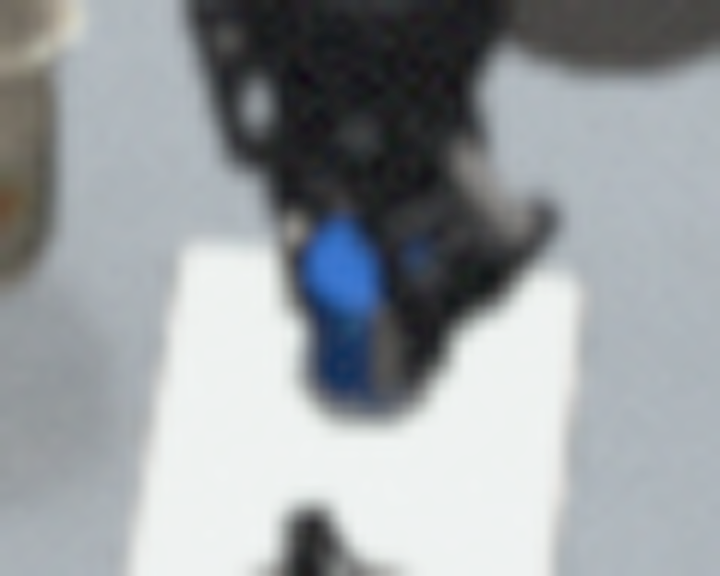

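Run:
```python
from look import *
look('s19','scene',[500,-120,70],40,10,.7)
print(r.sense()["contact_force"])
print(r.sign_off())
```

```text
scene tcp px in crop [421. 281.] 22.9 [ 520.9 -175.2   27.1] [-5.8 -0.4 17.5] [ 0.06  0.97 -0.05] 0.37948093751218415
[-5.8321863  -0.40562275 17.48766396]
the job is handed in; nothing more can be done
None
```

View pics/s19.png

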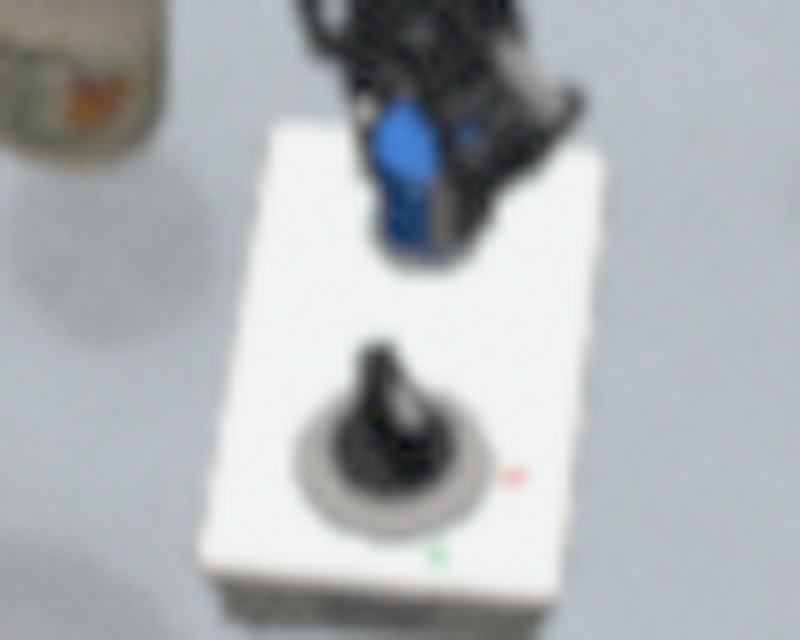

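The box is closed up and handed in at about 22.9 s: the knob is on green, and the blue cap is clicked onto the stud and still held pressed down.

- **Knob:** I turned it clockwise by about 1.1 rad and let go. It stayed shut, with the pointer at the green dot in both the check straight after and the last picture.
- **Cap:** As I pressed, the force rose to 5 N, dropped to −5 N as it snapped over the balls, then met a rigid stop. That stop came at a reported TCP height of 27.2 mm, where I had predicted 27.1 mm for a fully seated cap.
- **Final hold:** The last reading was about 17.5 N downward, with a 100 N grip and a sideways force of about 6 N.
- **What disagreed:** The fingertips were about 37.5 mm higher than the reported TCP height. Because of this, my first grip closed on nothing above the knob. I measured the difference by touching the lid gently (about 4 N) and corrected every height after that.
- **Other things on the bench:** I saw no contact with any of them, but I did not check each one again at the end.

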